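# Clamp a whetstone in its holder by tapping the stiff jaw to the mark

### The job

Get the whetstone ready for sharpening: take it from the drying rack, lay it flat on the holder between the two jaws with the wooden backing down and the honing face up, and let go of it. Then nudge the stiff sliding jaw (the one with the tall sprung push plate) up to it little by little until the stone has pressed the sprung jaw back so far that its pointer fin lines up with the fin that stands on the holder as the mark; do not press it past the mark. Leave the stone straight and clamped, and do not disturb the things standing behind.

Things in the scene. Friction and masses are not known exactly. Their poses are not given: they have to be found in the camera images.
- stone_center (a point): Centre of the whetstone, 180 x 60 x 30 mm, 0.3 to 0.6 kg: grey stone 20 mm thick on a wooden backing 10 mm thick and 15 mm shorter at each end. Own axes: x along the length, z the 60 mm width, y the thickness, from backing to honing face. It starts on its long narrow edge in the rack (z up, centre 42 mm high). Flat with backing down, y is up and the centre is 15 mm above what it lies on.
- rack: Low wooden drying rack, fixed, origin at the centre of its underside: base 150 (x) x 70 (y) x 12 mm; two pairs of round pins at x = +-60, y = +-24 mm, 50 mm high over the worktop; slot between them along x, 37 mm wide. The stone stands in it along x, upper edge 72 mm over the worktop, free on both sides between the pin pairs.
- holder: Steel whetstone holder, fixed, origin at the centre of its underside, long axis y, z up. Beam 46 mm wide, from y = -170 to +205 mm, top 30 mm over the worktop; cross feet 110 mm wide, 17 mm high, at y = -135 and +165 mm. Both jaws are 60 mm wide and reach 57 mm over the worktop; inner faces at y = -115 mm (sprung) and +125 mm (sliding) with joints at 0. The stone lies on the beam along y.
- slide_jaw (a joint): Travel of the stiff sliding jaw, m: 0 fully open, growing towards the sprung jaw (holder -y), at most 0.085. Inner face at holder y = 0.125 - value. Dry friction (5 to 10 N) holds it: it moves only while its sprung push plate is pushed hard enough, by less than the hand does, and stays where left. It starts between 0 and 0.02.
- push_plate (a point): Middle of the outer face (away from the stone) of the sliding jaw's upright push plate, 80 mm over the worktop; plate 54 mm wide (x), 8 mm thick, top 104 mm over the worktop. Push it towards holder -y. It sits on coil springs, 72 mm outside the jaw's inner face at rest: it gives some 10 to 32 mm before and while the jaw moves, and springs back when let go. Axes as the holder's.
- sprung_jaw (a joint): How far the sprung jaw is pressed back, m: 0 at rest, growing towards holder -y, stop at 0.020; spring 0.55 N per mm. Its pointer fin is level with the mark at 0.008. Inner face at holder y = -0.115 - value. Sliding the stone along the beam takes 1 to 5 N.
- pointer (a point): Outer top of the pointer fin on the sprung jaw: a steel blade 4 mm thick on top of the jaw, sticking out over its holder -x side to x = -38 mm, 66 mm over the worktop; axes as the holder's; it moves with the jaw.
- mark (a point): Top of the mark: an upright steel fin 4 mm thick and 14 mm wide, fixed to the holder's cross foot beside the sprung jaw, at holder x = -48, y = -131 mm, 66 mm over the worktop. Lined up, pointer and mark lie end to end in one line (same holder y).
- honey_jar: Bystander: jar with a lid, 58 x 62 x 86 mm, standing behind the work; origin at the centre of its underside.
- food_tin: Bystander: tin 75 mm across and 110 mm high, standing behind the work; origin at the centre of its underside.
- kitchen_timer: Bystander: round kitchen timer 66 x 66 x 66 mm, standing behind the work; origin at the centre of its underside.
- mug_a: Bystander: white mug 82 x 112 x 94 mm, standing behind the work; origin at the centre of its underside.
- jaw_face (a point): Middle of the sliding jaw's inner face, the one that meets the stone's end, 45 mm over the worktop; axes as the holder's; it moves with the jaw.
Mind the look-alikes: they are no part of the job. There is more than one size of the part that bears stone_center; the job needs the larger.

How it is judged:
By the outcome, as a careful person would: the job done as asked, in the order asked, and still so for the second after the job is handed in, with the robot touching nothing.
It also fails if it takes over 72 s, if anything falls off the work surface, if the arm or the gripper's body presses on something with over 40 N, if the wrist force passes 120 N, or if a joint passes its speed limit or range.

### The arm

A 6-joint arm with a two-finger parallel gripper is mounted at the origin on a cart in front of the work surface, level with it; the furniture and walls round the work are solid. World frame = base frame: x ahead of the robot, y to its left, z up, the work surface at z = 0. Lengths are in mm, angles in rad, forces in N, time in s.
With the tool pointing down it reaches from about 300 to 775 mm from the base axis. Payload 14.6 kg.
Tool frame: the origin (TCP) lies midway between the tips of the shut fingers; the grasp point (between the pads) lies 19 mm behind it (manip.hold_point_z is the distance from the TCP to the grasp point, in mm); z points along the fingers, y is the direction in which the jaws open and shut (so a half turn about z gives the same grasp; the last joint's range is limited). The gripper opens to 94 mm and grips with 3 to 60 N. Pads are 16 mm wide; open, the fingers measure 119 mm over their backs; the gripper's body (75 mm by 177 mm) begins 78 mm behind the grasp point.
Start: joints at [-1.384, 0.3, 1.521, -0, 1.321, -0.067], TCP at [138.09, -532.373, 205.446] pointing down, gripper open.
Joint ranges: [-3.03, 3.03], [-0.79, 2.21], [0.23, 2.52], [-1.04, 4.18], [0, 3.07], [-2.55, 2.55]. Speed limits (rad/s): [2.22, 2.22, 2.57, 3.14, 3.14, 3.14].

### API

Orientations are given as [roll, pitch, yaw] about the fixed x, y, z axes, in that order (R = Rz(yaw) Ry(pitch) Rx(roll)).
In Python, from cell import manip gives the robot as it stands.
- The arm moves only by the shell command python3 -m crank 'ROWS' [OPENING] [FORCE]. ROWS is JSON, a list of rows, each an object with "offset": the shift along the world's x, y, z in m, a list of three; "spin": the turn about the world's z in degrees. In form: [{"offset": [dx, dy, dz], "spin": spin}, ...]. A call has exactly 8 rows; each row is the pose to reach, as a shift and turn from the pose measured when the call began; what a row does not reach only later rows make up. A row lasts 1/12 s, in which the tool goes at most 41.7 mm and 7.16 degrees, less where a joint would pass 70% of its speed; a pose out of reach is approached as far as the arm can. A call with a gripper value outside its range is refused whole. OPENING is the opening, from 0 (shut) to 1 (fully open), set as the call begins (- or left out, the last holds). The fingers move at their own pace and stop on an object; FORCE is the grip in N (left out, the last holds). Time passes only in rows, so rows that repeat a pose let the fingers close, or fill a call up. It gives the time, the measured TCP pose, the force and the opening at its end, in the units of the state.
- manip.read_state(): the state, without advancing time (a new reading comes with each control period).
- manip.camera(name): name is "scene" or "top" or "wrist"; returns a dict with "pixels" (400x640x3 uint8, red, green, blue), "fx", "fy", "cx", "cy" (pixels), "extrinsics" (4x4, takes a point from world to camera coordinates); the wrist camera has in their place "hand_eye" (4x4, takes a point from camera to tool coordinates, whose origin is the TCP and whose axes are the flange's). Camera axes: x right, y down, z forward; pixel columns grow to the right and rows downward; lengths in mm; the calibration is good to about 2 mm. A picture is of the moment at which its call begins: read the wrist's pose just before it. There is no depth.
- manip.sign_off(): hands the job in, once; it reports no verdict.
Trained networks look in a picture, given as the dict that the camera call returned (one of the last four; its "shot" number tells which), for a name from the list of things; names that differ only in an ending like _2 or _b are one class to them, and where a whole thing is asked for, a point or a joint stands for the part that bears it (a point fixed in the world has none). Each returns a list of dicts, best first, with "conf" (0 to 1); they miss things now and then, are a little off and sometimes report something else, mostly with a low value. They report only what shows in the picture. A call takes as long as a camera call. They do not tell look-alikes from the thing itself.
- manip.search_frame(picture, name): "location" ([x, y, z] in mm, in world coordinates, good to about 4 mm: the middle of the surface that is visible of it).
- manip.masks_of(picture, name): "mask" (400x640 bool, what is visible of it).
The state is a dict: "clock": time; "joints": joint angles; "qd": joint speeds; "effort": joint torques, N m; "eef_pos": TCP position; "eef_rot": TCP orientation; "wrist_force": force on the tool from outside, world axes, zero at the start; "moment": the same for the moment, N m; "finger_gap": finger opening in mm.
Only numpy, scipy, OpenCV 4.12 (cv2) and the standard library are available. Lean on these libraries where they do the work, as an engineer would, in place of code of your own. Each camera call takes 0.05 s, during which the arm holds its last target. There are 200 camera calls.

## Working session

There is one attempt and no reset: what is moved stays moved. The work goes in short steps, Python scripts to look and compute and a shell command to move; the robot and the scene stay as the last step left them, time stands still between calls to the robot, and variables do not carry over. Pictures are saved under pics/ and viewed, about 8 in all and at most 12, crops included, and the job is handed in when it is done.

```bash
mkdir -p pics; cat > h.py <<'E'
import numpy as np, cv2, json
from cell import manip
from scipy.spatial.transform import Rotation as R
def snap(n,f=None):
    s=manip.read_state(); p=manip.camera(n)
    if f: cv2.imwrite('pics/'+f,cv2.cvtColor(p['pixels'],cv2.COLOR_RGB2BGR))
    p['_s']=s
    return p
def ext(p):
    if 'extrinsics' in p: return np.array(p['extrinsics'])
    s=p['_s']; T=np.eye(4); T[:3,:3]=R.from_euler('xyz',s['eef_rot']).as_matrix(); T[:3,3]=s['eef_pos']
    return np.linalg.inv(T@np.array(p['hand_eye']))
def ray(p,u,v,z):
    E=np.linalg.inv(ext(p)); d=E[:3,:3]@np.array([(u-p['cx'])/p['fx'],(v-p['cy'])/p['fy'],1]); o=E[:3,3]
    return o+d*(z-o[2])/d[2]
def proj(p,X):
    c=ext(p)@np.append(X,1); return np.array([p['fx']*c[0]/c[2]+p['cx'],p['fy']*c[1]/c[2]+p['cy']])
def st():
    s=manip.read_state()
    for k in('clock','joints','eef_pos','eef_rot','wrist_force','finger_gap'): print(k,np.round(s[k],3))
E
python3 - <<'E'
from h import *
st()
ps={n:snap(n,n+'0.png') for n in('top','scene')}
cv2.imwrite('pics/both.png',np.vstack([cv2.imread('pics/top0.png')]))
for n,p in ps.items():
    for k in('stone_center','rack','holder','slide_jaw','push_plate','pointer','mark','jaw_face','sprung_jaw','honey_jar','food_tin','kitchen_timer','mug_a'):
        r=manip.search_frame(p,k)
        for d in r[:3]: print(n,k,round(d['conf'],2),np.round(d['location'],0),np.round(proj(p,d['location']),0))
E
```

```text
clock 0.0
joints [-1.384  0.301  1.522 -0.     1.321 -0.067]
eef_pos [ 138.03  -532.127  204.865]
eef_rot [-3.14  -0.     0.254]
wrist_force [ 0.509 -0.558  0.833]
finger_gap 93.867
top stone_center 0.95 [ 438. -506.   43.] [471. 239.]
top stone_center 0.65 [ 473. -159.   74.] [357. 229.]
top rack 0.82 [ 473. -158.    9.] [356. 230.]
top holder 0.92 [537. 224.  28.] [234. 211.]
top slide_jaw 0.62 [545. 346.  59.] [192. 208.]
top push_plate 0.55 [545. 382.  70.] [179. 207.]
top pointer 0.52 [532.  75.  56.] [280. 211.]
top mark 0.7 [536. 226.  31.] [233. 211.]
top mark 0.23 [ 471. -160.   73.] [357. 229.]
top jaw_face 0.97 [542. 347.  56.] [192. 209.]
top jaw_face 0.59 [703. 274.  81.] [214. 155.]
top sprung_jaw 0.58 [529.  73.  59.] [281. 211.]
top honey_jar 0.6 [706. 273.  81.] [215. 154.]
top food_tin 0.78 [692.  97. 104.] [271. 156.]
top kitchen_timer 0.86 [691. -25.  45.] [312. 160.]
top kitchen_timer 0.58 [541. 341.  51.] [194. 209.]
top mug_a 0.85 [ 720. -194.   30.] [366. 151.]
scene stone_center 0.65 [ 460. -144.   58.] [367. 211.]
scene rack 0.73 [ 466. -136.   14.] [364. 223.]
scene holder 0.83 [524. 271.  32.] [260. 263.]
scene slide_jaw 0.96 [531. 352.  55.] [235. 267.]
scene push_plate 0.66 [538. 390.  72.] [221. 267.]
scene pointer 0.57 [524.  84.  50.] [306. 232.]
scene pointer 0.39 [526. 272.  31.] [259. 263.]
scene mark 0.92 [524. 269.  31.] [260. 263.]
scene jaw_face 0.65 [532. 356.  55.] [233. 268.]
scene sprung_jaw 0.55 [524.  84.  50.] [306. 232.]
scene honey_jar 0.94 [694. 291.  55.] [219. 238.]
scene food_tin 0.93 [681. 115.  69.] [265. 215.]
scene food_tin 0.45 [695. 293.  55.] [218. 238.]
scene food_tin 0.31 [524.  82.  51.] [306. 232.]
scene kitchen_timer 0.53 [684.  -0.  37.] [291. 211.]
scene mug_a 0.64 [ 710. -167.   64.] [318. 186.]
```

```bash
python3 - <<'E'
import cv2
t=cv2.imread('pics/top0.png')
cv2.imwrite('pics/v1.png',cv2.resize(t[130:310,130:530],None,fx=2,fy=2,interpolation=cv2.INTER_CUBIC))
E
```

```text
(no output)
```

View pics/v1.png

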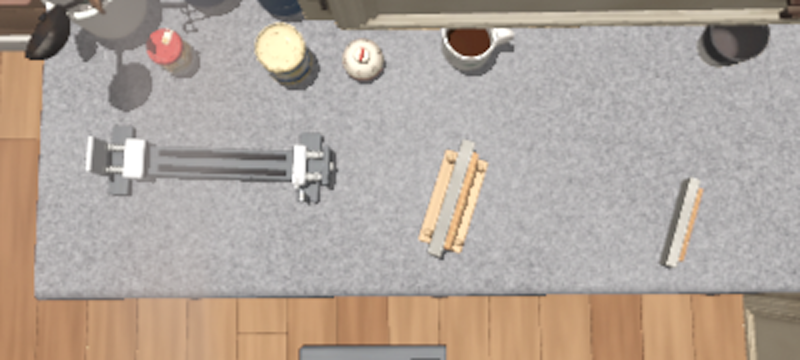

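View pics/scene0.png

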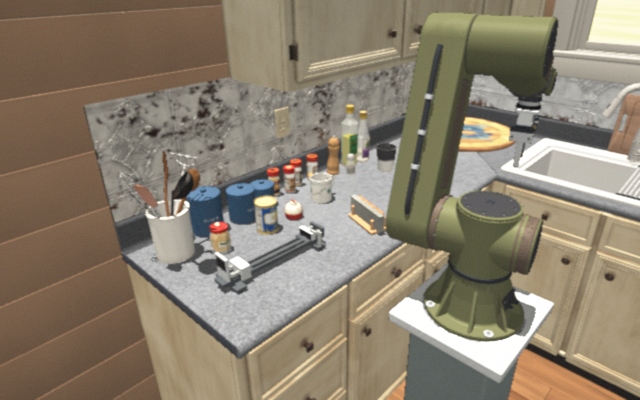

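Two stones in the top view. A: (355,230), standing in the rack, about 58 px long. B: (470,239), standing free with no rack, about 44 px long. A fits: it is longer and in the drying rack. In A the grey side faces world +y and the wood −y. I'll move above it and confirm from the wrist camera.

```bash
python3 -m crank '[{"offset":[0.025,0.03,0.01],"spin":-4},{"offset":[0.05,0.06,0.02],"spin":-8},{"offset":[0.075,0.09,0.03],"spin":-12},{"offset":[0.1,0.12,0.04],"spin":-16},{"offset":[0.125,0.15,0.05],"spin":-20},{"offset":[0.15,0.18,0.06],"spin":-24},{"offset":[0.175,0.21,0.065],"spin":-28},{"offset":[0.2,0.24,0.07],"spin":-31}]' 1 10
python3 -m crank '[{"offset":[0.02,0.02,0],"spin":0},{"offset":[0.04,0.04,0],"spin":0},{"offset":[0.06,0.06,0],"spin":0},{"offset":[0.08,0.08,0],"spin":0},{"offset":[0.1,0.1,0],"spin":0},{"offset":[0.11,0.12,0],"spin":0},{"offset":[0.11,0.13,0],"spin":0},{"offset":[0.11,0.13,0],"spin":0}]'
python3 - <<'E'
from h import *
st()
p=snap('wrist','w1.png')
for k in('stone_center','rack'):
    for d in manip.search_frame(p,k)[:2]: print(k,round(d['conf'],2),np.round(d['location'],0),np.round(proj(p,d['location']),0))
    for d in manip.masks_of(p,k)[:2]:
        c,_=cv2.findContours(d['mask'].astype(np.uint8),0,2); c=max(c,key=cv2.contourArea)
        r=cv2.minAreaRect(c); b=cv2.boxPoints(r); print(k,round(d['conf'],2),r); print([np.round(ray(p,*q,72 if k=='stone_center' else 12)[:2],0) for q in b])
E
```

```text
clock: 2.07
eef_pos: [338.9, -290.8, 276.2]
eef_rot: [3.141, -0.001, -0.291]
wrist_force: [0.7, 0.1, -0.0]
finger_gap: 94.0
clock: 2.73
eef_pos: [448.9, -159.4, 276.2]
eef_rot: [3.141, -0.001, -0.289]
wrist_force: [0.3, 0.0, -0.1]
finger_gap: 94.1
clock 2.733
joints [-0.418  0.085  1.612 -0.     1.443  1.442]
eef_pos [ 448.94  -159.352  276.182]
eef_rot [ 3.141e+00 -1.000e-03 -2.890e-01]
wrist_force [ 0.329  0.047 -0.073]
finger_gap 94.081
stone_center 0.86 [ 443. -508.   38.] [583. 105.]
stone_center 0.73 [ 482. -165.   73.] [322. 155.]
stone_center 0.88 ((320.1828918457031, 157.287109375), (25.212553024291992, 144.12184143066406), 2.0095536708831787)
[array([ 395., -116.]), array([ 564., -175.]), array([ 555., -203.]), array([ 384., -147.])]
stone_center 0.76 ((579.7648315429688, 106.44120788574219), (44.38401794433594, 118.84245300292969), 14.03624439239502)
[array([ 398., -429.]), array([ 521., -476.]), array([ 496., -522.]), array([ 369., -480.])]
rack 0.98 [ 476. -164.    8.] [323. 154.]
rack 0.74 ((145.5128936767578, 170.0335235595703), (52.98530578613281, 32.95427703857422), 68.96248626708984)
[array([563., 112.]), array([566.,  63.]), array([492.,  67.]), array([489., 118.])]
rack 0.65 ((339.4990539550781, 154.52169799804688), (13.465539932250977, 103.51091003417969), 2.4895529747009277)
[array([ 399., -153.]), array([ 540., -201.]), array([ 534., -218.]), array([ 393., -172.])]
```

View pics/w1.png

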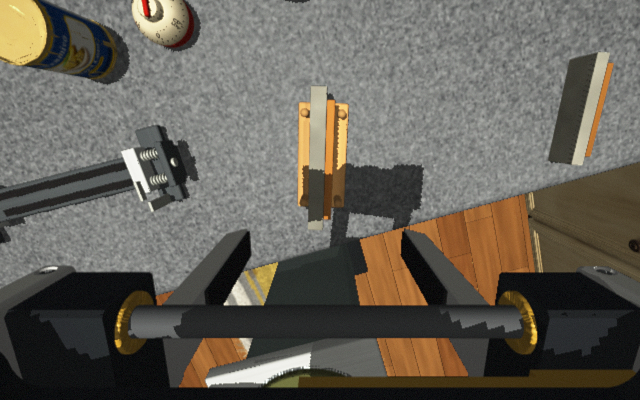

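The picture shows A at (320,157): grey and wood, upright in the pin rack. It measures about 180 mm. B, at (580,107), stands on the worktop with no rack and is shorter. One enlarged crop to confirm.

```bash
python3 - <<'E'
import cv2
t=cv2.imread('pics/w1.png')
cv2.imwrite('pics/v2.png',cv2.resize(t[70:240,240:460],None,fx=3,fy=3,interpolation=cv2.INTER_CUBIC))
E
python3 -m crank '[{"offset":[0.014,0,-0.02],"spin":-2},{"offset":[0.026,0,-0.04],"spin":-2},{"offset":[0.026,0,-0.06],"spin":-2},{"offset":[0.026,0,-0.08],"spin":-2},{"offset":[0.026,0,-0.1],"spin":-2},{"offset":[0.026,0,-0.12],"spin":-2},{"offset":[0.026,0,-0.13],"spin":-2},{"offset":[0.026,0,-0.13],"spin":-2}]'
```

```text
clock: 3.65
eef_pos: [473.5, -162.0, 144.5]
eef_rot: [3.141, 0.002, -0.328]
wrist_force: [0.9, 0.4, 0.5]
finger_gap: 94.1
```

View pics/v2.png

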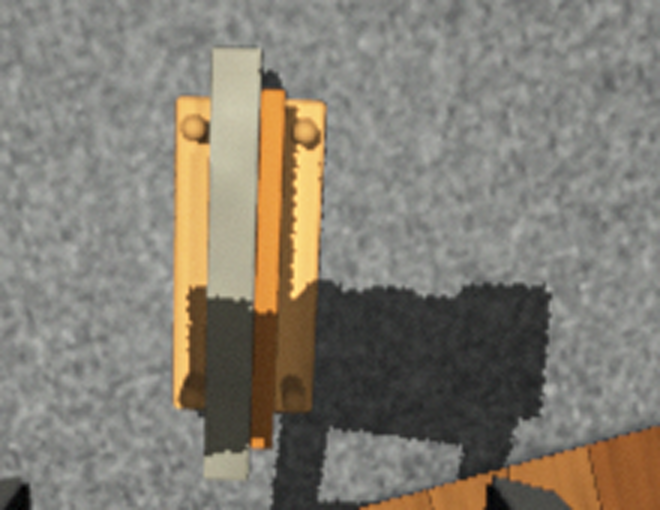

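Confirmed: it is the 180 mm stone in the rack, grey on the +y side and the shorter wooden backing on the −y side. Next: descend, grip and lift.

```bash
python3 -m crank '[{"offset":[0,0.001,-0.02],"spin":0},{"offset":[0,0.001,-0.04],"spin":0},{"offset":[0,0.001,-0.06],"spin":0},{"offset":[0,0.001,-0.08],"spin":0},{"offset":[0,0.001,-0.095],"spin":0},{"offset":[0,0.001,-0.108],"spin":0},{"offset":[0,0.001,-0.108],"spin":0},{"offset":[0,0.001,-0.108],"spin":0}]'
python3 -m crank '[{"offset":[0,0,0],"spin":0},{"offset":[0,0,0],"spin":0},{"offset":[0,0,0],"spin":0},{"offset":[0,0,0],"spin":0},{"offset":[0,0,0],"spin":0},{"offset":[0,0,0],"spin":0},{"offset":[0,0,0],"spin":0},{"offset":[0,0,0],"spin":0}]' 0 30
```

```text
clock: 4.32
eef_pos: [473.8, -161.4, 37.4]
eef_rot: [3.141, 0.002, -0.329]
wrist_force: [-0.5, 0.1, -1.0]
finger_gap: 94.0
clock: 4.98
eef_pos: [473.8, -161.5, 37.4]
eef_rot: [3.141, 0.002, -0.329]
wrist_force: [0.2, -0.1, -0.6]
finger_gap: 44.0
```

```bash
python3 -m crank '[{"offset":[0,0,0],"spin":0},{"offset":[0,0,0],"spin":0},{"offset":[0,0,0],"spin":0},{"offset":[0,0,0.005],"spin":0},{"offset":[0,0,0.02],"spin":0},{"offset":[0,0,0.045],"spin":0},{"offset":[0,0,0.075],"spin":0},{"offset":[0,0,0.09],"spin":0}]'

```

```text
clock: 5.65
eef_pos: [474.2, -161.6, 130.3]
eef_rot: [3.141, -0.0, -0.329]
wrist_force: [0.3, -0.8, -4.8]
finger_gap: 29.9
```

```bash
python3 -m crank '[{"offset":[0,-0.025,0.01],"spin":3},{"offset":[-0.01,-0.05,0.01],"spin":6},{"offset":[-0.02,-0.075,0.01],"spin":9},{"offset":[-0.03,-0.1,0.01],"spin":12},{"offset":[-0.034,-0.125,0.01],"spin":15},{"offset":[-0.034,-0.14,0.005],"spin":18.8},{"offset":[-0.034,-0.15,0],"spin":18.8},{"offset":[-0.034,-0.15,0],"spin":18.8}]'
python3 -m crank '[{"offset":[0,0,-0.02],"spin":0},{"offset":[0,0,-0.04],"spin":0},{"offset":[0,0,-0.06],"spin":0},{"offset":[0,0,-0.08],"spin":0},{"offset":[0,0,-0.092],"spin":0},{"offset":[0,0,-0.1],"spin":0},{"offset":[0,0,-0.104],"spin":0},{"offset":[0,0,-0.104],"spin":0}]'
```

```text
clock: 6.32
eef_pos: [439.4, -312.5, 128.9]
eef_rot: [-3.141, 0.001, -0.004]
wrist_force: [0.3, 0.7, -5.1]
finger_gap: 30.1
clock: 6.98
eef_pos: [439.9, -312.3, 25.5]
eef_rot: [-3.141, 0.001, -0.004]
wrist_force: [-0.3, -0.9, -5.7]
finger_gap: 29.9
```

```bash
python3 -m crank '[{"offset":[0,0,0],"spin":0},{"offset":[0,0,0],"spin":0},{"offset":[0,0,0],"spin":0},{"offset":[0,0,0.004],"spin":0},{"offset":[0,0,0.01],"spin":0},{"offset":[0,0,0.016],"spin":0},{"offset":[0,0,0.022],"spin":0},{"offset":[0,0,0.022],"spin":0}]' 0.7 20
python3 -m crank '[{"offset":[0,-0.006,0],"spin":0},{"offset":[0,-0.012,0],"spin":0},{"offset":[0,-0.017,0],"spin":0},{"offset":[0,-0.022,0],"spin":0},{"offset":[0,-0.027,0],"spin":0},{"offset":[0,-0.032,0],"spin":0},{"offset":[0,-0.036,0],"spin":0},{"offset":[0,-0.040,0],"spin":0}]'
python3 - <<'E'
from h import *
p=snap('wrist','w2.png')
t=snap('top','t2.png')
s=snap('scene','s2.png')
cv2.imwrite('pics/v3.png',np.hstack([cv2.resize(cv2.imread('pics/w2.png'),None,fx=.7,fy=.7),cv2.resize(cv2.imread('pics/t2.png')[190:290,360:460],(280,280))]))
E
```

```text
clock: 7.65
eef_pos: [440.5, -312.7, 49.2]
eef_rot: [3.141, -0.001, -0.004]
wrist_force: [-0.5, 0.9, -0.4]
finger_gap: 65.9
clock: 8.32
eef_pos: [440.4, -353.3, 49.1]
eef_rot: [3.14, -0.001, -0.004]
wrist_force: [0.0, -0.4, 0.4]
finger_gap: 65.7
```

View pics/v3.png

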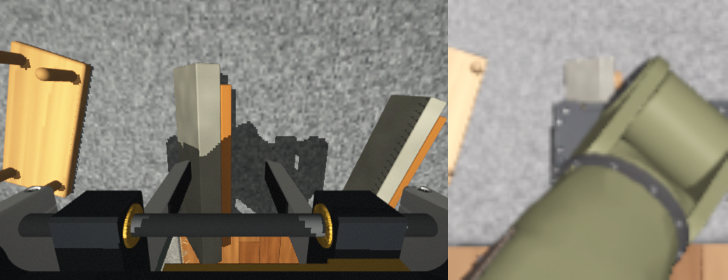

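The wrist view (stone at about (205,160)) shows the grey honing face turning into view on the left and wood on the right, so the stone is tilting or near balance. I'll push on.

```bash
python3 -m crank '[{"offset":[0,-0.004,0],"spin":0},{"offset":[0,-0.008,0],"spin":0},{"offset":[0,-0.012,0],"spin":0},{"offset":[0,-0.015,0],"spin":0},{"offset":[0,-0.015,0],"spin":0},{"offset":[0,-0.015,0],"spin":0},{"offset":[0,-0.015,0],"spin":0},{"offset":[0,-0.015,0],"spin":0}]'
python3 - <<'E'
from h import *
p=snap('wrist','w3.png')
for d in manip.masks_of(p,'stone_center')[:2]:
    c,_=cv2.findContours(d['mask'].astype(np.uint8),0,2); c=max(c,key=cv2.contourArea)
    r=cv2.minAreaRect(c); b=cv2.boxPoints(r); print(round(d['conf'],2),np.round(b).tolist()); print([np.round(ray(p,*q,30)[:2],0) for q in b])
E
```

```text
clock: 9.13
eef_pos: [440.4, -367.9, 49.0]
eef_rot: [3.141, -0.001, -0.005]
wrist_force: [0.6, -0.2, -0.8]
finger_gap: 65.8
0.84 [[469.0, 269.0], [551.0, 113.0], [624.0, 151.0], [542.0, 307.0]]
[array([ 411., -470.]), array([ 518., -509.]), array([ 494., -560.]), array([ 380., -528.])]
0.72 [[268.0, 95.0], [364.0, 95.0], [364.0, 305.0], [268.0, 305.0]]
[array([ 530., -333.]), array([ 529., -392.]), array([ 383., -396.]), array([ 383., -325.])]
```

View pics/w3.png

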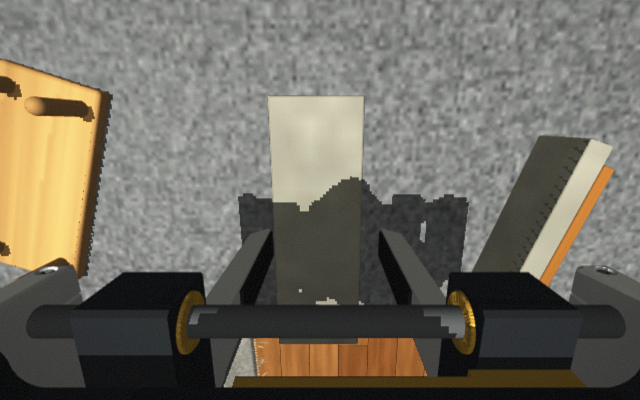

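The stone now lies flat, honing face up, at px (268–364, 95–305), centre about (440,−362). I'll open, centre, descend, grip across the width and lift.

```bash
python3 -m crank '[{"offset":[0,0.003,0],"spin":0},{"offset":[0,0.005,0],"spin":0},{"offset":[0,0.005,0],"spin":0},{"offset":[0,0.005,0],"spin":0},{"offset":[0,0.005,-0.01],"spin":0},{"offset":[0,0.005,-0.025],"spin":0},{"offset":[0,0.005,-0.038],"spin":0},{"offset":[0,0.005,-0.043],"spin":0}]' 1 40
python3 -m crank '[{"offset":[0,0,0],"spin":0},{"offset":[0,0,0],"spin":0},{"offset":[0,0,0],"spin":0},{"offset":[0,0,0],"spin":0},{"offset":[0,0,0],"spin":0},{"offset":[0,0,0],"spin":0},{"offset":[0,0,0],"spin":0},{"offset":[0,0,0],"spin":0}]' 0 40
python3 -m crank '[{"offset":[0,0,0],"spin":0},{"offset":[0,0,0.01],"spin":0},{"offset":[0,0,0.03],"spin":0},{"offset":[0,0,0.06],"spin":0},{"offset":[0,0,0.09],"spin":0},{"offset":[0,0,0.12],"spin":0},{"offset":[0,0,0.15],"spin":0},{"offset":[0,0,0.18],"spin":0}]'
```

```text
clock: 9.9
eef_pos: [439.5, -362.2, 3.5]
eef_rot: [-3.141, 0.002, -0.005]
wrist_force: [-0.8, 0.2, 0.2]
finger_gap: 93.6
clock: 10.57
eef_pos: [439.8, -362.3, 4.0]
eef_rot: [-3.141, 0.001, -0.005]
wrist_force: [-0.4, 1.5, 5.1]
finger_gap: 59.5
clock: 11.23
eef_pos: [439.2, -361.8, 185.6]
eef_rot: [-3.14, 0.002, -0.005]
wrist_force: [-1.0, -0.3, -5.5]
finger_gap: 59.6
```

```bash
python3 -m crank '[{"offset":[0,0.038,0.015],"spin":0},{"offset":[0,0.076,0.03],"spin":0},{"offset":[-0.005,0.114,0.045],"spin":0},{"offset":[-0.01,0.152,0.06],"spin":0},{"offset":[-0.015,0.19,0.075],"spin":0},{"offset":[-0.02,0.228,0.09],"spin":0},{"offset":[-0.025,0.266,0.1],"spin":0},{"offset":[-0.03,0.304,0.11],"spin":0}]'
python3 -m crank '[{"offset":[0,0.038,0],"spin":0},{"offset":[0,0.076,0],"spin":0},{"offset":[0,0.114,0],"spin":0},{"offset":[0,0.152,0],"spin":0},{"offset":[-0.005,0.19,0],"spin":0},{"offset":[-0.01,0.228,0],"spin":0},{"offset":[-0.01,0.26,0],"spin":0},{"offset":[-0.01,0.266,0],"spin":0}]'
python3 - <<'E'
from h import *
st()
p=snap('wrist','w4.png')
for k in('holder','slide_jaw','sprung_jaw','push_plate','pointer','mark','jaw_face'):
    for d in manip.search_frame(p,k)[:2]: print(k,round(d['conf'],2),np.round(d['location'],0),np.round(proj(p,d['location']),0))
E
```

```text
clock: 11.9
eef_pos: [408.0, -56.1, 296.4]
eef_rot: [-3.14, 0.002, -0.005]
wrist_force: [0.9, -0.0, -5.4]
finger_gap: 59.6
clock: 12.57
eef_pos: [396.9, 213.4, 296.3]
eef_rot: [-3.14, 0.003, -0.002]
wrist_force: [-0.8, 0.1, -5.1]
finger_gap: 60.3
clock 12.567
joints [0.41  0.017 1.638 0.003 1.488 1.983]
eef_pos [396.858 213.395 296.306]
eef_rot [-3.14e+00  3.00e-03 -2.00e-03]
wrist_force [-0.84   0.129 -5.089]
finger_gap 60.271
holder 0.6 [535. 231.  30.] [312.  71.]
slide_jaw 0.93 [540. 359.  58.] [210.  64.]
sprung_jaw 0.83 [529.  74.  51.] [433.  73.]
sprung_jaw 0.55 [543. 363.  58.] [207.  61.]
push_plate 0.68 [545. 382.  68.] [188.  57.]
push_plate 0.4 [538. 233.  32.] [311.  69.]
pointer 0.93 [529.  77.  55.] [432.  73.]
mark 0.77 [536. 230.  32.] [313.  70.]
jaw_face 0.62 [543. 361.  59.] [207.  61.]
```

View pics/w4.png

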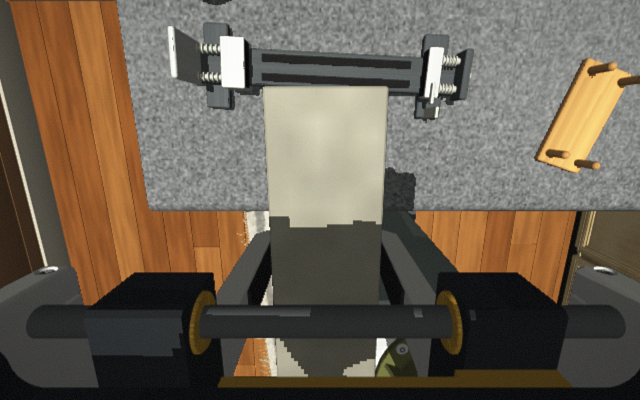

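```bash
cat > jaws.py <<'E'
from h import *
def jaws(p,win,z=57,thr=150):
    g=p['pixels'].min(axis=2); m=np.zeros(g.shape,np.uint8); a,b,c,d=win; m[a:b,c:d]=(g[a:b,c:d]>thr)
    n,l,s,ce=cv2.connectedComponentsWithStats(m)
    for i in range(1,n):
        if s[i,4]>150:
            c=cv2.findContours((l==i).astype(np.uint8),0,2)[0][0]; b=cv2.boxPoints(cv2.minAreaRect(c))
            print(s[i].tolist(),np.round(b).tolist(),[np.round(ray(p,*q,z)[:2],1).tolist() for q in b])
E
python3 - <<'E'
from jaws import *
p=snap('wrist','w5.png'); jaws(p,(20,130,150,500))
cv2.imwrite('pics/v4.png',cv2.resize(cv2.imread('pics/w5.png')[15:130,160:490],None,fx=2.4,fy=2.4,interpolation=cv2.INTER_CUBIC))
E
```

```text
[159, 28, 14, 53, 402] [[159.0, 28.0], [172.0, 28.0], [172.0, 80.0], [159.0, 80.0]] [[583.6, 412.4], [583.5, 396.5], [523.6, 404.5], [523.7, 421.1]]
[214, 38, 27, 52, 1210] [[214.0, 38.0], [239.0, 37.0], [240.0, 89.0], [215.0, 90.0]] [[571.9, 346.4], [572.5, 314.9], [512.3, 317.7], [511.6, 350.5]]
[420, 48, 36, 57, 856] [[419.0, 103.0], [425.0, 47.0], [456.0, 50.0], [450.0, 107.0]] [[493.4, 86.2], [560.6, 83.2], [556.4, 44.1], [488.8, 45.4]]
[260, 87, 127, 43, 5229] [[260.0, 87.0], [386.0, 87.0], [386.0, 129.0], [260.0, 129.0]] [[514.5, 292.3], [513.4, 130.2], [460.8, 127.9], [461.9, 295.5]]
```

View pics/v4.png

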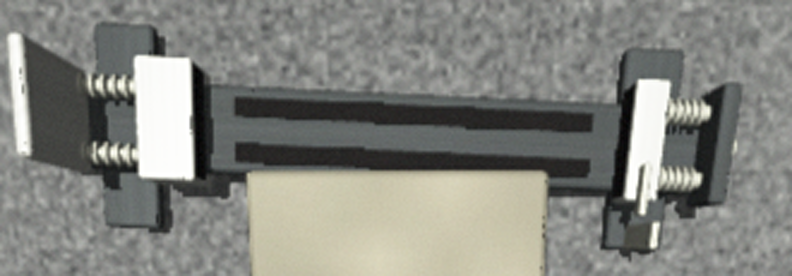

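```bash
python3 - <<'E'
from h import *
p=snap('wrist')
Z=lambda u,v:(160+u/2.4,15+v/2.4)
for n,u,v,z in [('sl_in_far',192,60,57),('sl_in_near',194,178,57),('sl_out_far',137,58,57),('sl_out_near',138,178,57),('sp_in_far',637,80,57),('sp_in_near',624,196,57),('sp_out_far',668,82,57),('sp_out_near',657,198,57),('ptr_tip',641,211,66),('mark_top',656,222,66),('plate_far',10,33,104),('plate_near',20,153,104),('beam_far_L',212,87,30),('beam_far_R',615,105,30)]:
    print(n,np.round(ray(p,*Z(u,v),z)[:2],1))
print('stone',[np.round(ray(p,u,v,322)[:2],1).tolist() for u,v in((263,87),(387,87))])
E
```

```text
sl_in_far [569.6 314. ]
sl_in_near [512.  317.4]
sl_out_far [570.7 342.4]
sl_out_near [512.2 347.5]
sp_in_far [558.6  83.2]
sp_in_near [501.4  85.8]
sp_out_far [557.6  67. ]
sp_out_near [500.2  67.9]
ptr_tip [493.1  78.9]
mark_top [487.5  70.4]
plate_far [570.3 384.3]
plate_near [519.2 386.7]
beam_far_L [562.2 310.8]
beam_far_R [551.5  86.4]
stone [[487.6, 238.1], [487.2, 179.2]]
```

```bash
python3 -m crank '[{"offset":[0.017,-0.004,-0.01],"spin":7},{"offset":[0.034,-0.008,-0.02],"spin":14},{"offset":[0.051,-0.012,-0.03],"spin":21},{"offset":[0.068,-0.015,-0.04],"spin":28},{"offset":[0.085,-0.018,-0.05],"spin":35},{"offset":[0.102,-0.021,-0.06],"spin":42},{"offset":[0.12,-0.024,-0.07],"spin":49},{"offset":[0.138,-0.027,-0.08],"spin":56}]'
python3 -m crank '[{"offset":[0,0,-0.01],"spin":7},{"offset":[0,0,-0.02],"spin":14},{"offset":[0,0,-0.035],"spin":21},{"offset":[0,0,-0.05],"spin":28},{"offset":[0,0,-0.065],"spin":31.4},{"offset":[0,0,-0.08],"spin":31.4},{"offset":[0,0,-0.08],"spin":31.4},{"offset":[0,0,-0.08],"spin":31.4}]'
python3 - <<'E'
from jaws import *
st()
p=snap('wrist','w6.png'); jaws(p,(0,200,150,500),thr=140)
z=manip.read_state()['eef_pos'][2]+26
for d in manip.masks_of(p,'stone_center')[:1]:
    c,_=cv2.findContours(d['mask'].astype(np.uint8),0,2); c=max(c,key=cv2.contourArea)
    b=cv2.boxPoints(cv2.minAreaRect(c)); print(round(d['conf'],2),np.round(b).tolist(),[np.round(ray(p,*q,z)[:2],1).tolist() for q in b])
t=snap('top','t3.png')
E
```

```text
clock: 13.73
eef_pos: [537.1, 181.5, 215.9]
eef_rot: [-3.14, 0.002, 0.977]
wrist_force: [1.0, -0.5, -5.5]
finger_gap: 59.7
clock: 14.4
eef_pos: [537.0, 181.2, 135.8]
eef_rot: [-3.139, 0.002, 1.524]
wrist_force: [-0.1, -0.9, -4.2]
finger_gap: 59.7
clock 14.4
joints [ 2.610e-01  4.030e-01  1.550e+00 -1.000e-03  1.191e+00  3.090e-01]
eef_pos [537.01  181.187 135.776]
eef_rot [-3.139e+00  2.000e-03  1.524e+00]
wrist_force [-0.095 -0.896 -4.235]
finger_gap 59.657
[268, 0, 111, 46, 3233] [[267.0, 1.0], [376.0, -4.0], [378.0, 40.0], [269.0, 46.0]] [[500.6, 343.0], [581.8, 342.5], [583.3, 312.2], [499.3, 312.6]]
[394, 0, 25, 34, 403] [[391.0, 1.0], [413.0, -4.0], [421.0, 31.0], [399.0, 36.0]] [[593.1, 338.2], [608.9, 340.7], [615.7, 317.4], [599.5, 314.7]]
[221, 5, 30, 18, 196] [[220.0, 12.0], [249.0, 5.0], [252.0, 16.0], [223.0, 23.0]] [[464.8, 337.4], [487.2, 341.0], [488.4, 333.2], [465.8, 329.5]]
[376, 17, 19, 36, 277] [[376.0, 52.0], [379.0, 16.0], [395.0, 18.0], [392.0, 53.0]] [[581.6, 304.2], [584.1, 328.7], [596.2, 327.2], [594.0, 302.6]]
[229, 21, 25, 31, 202] [[221.0, 32.0], [229.0, 21.0], [259.0, 42.0], [250.0, 54.0]] [[463.6, 323.6], [471.2, 331.3], [491.7, 315.4], [484.2, 307.5]]
[150, 21, 350, 179, 33910] [[150.0, 199.0], [150.0, 21.0], [499.0, 21.0], [499.0, 199.0]] [[384.4, 196.1], [411.2, 333.8], [674.3, 321.2], [687.8, 182.0]]
[239, 22, 28, 14, 188] [[238.0, 31.0], [240.0, 20.0], [267.0, 25.0], [264.0, 36.0]] [[477.0, 324.2], [479.6, 331.4], [499.0, 326.7], [496.5, 319.4]]
[199, 34, 33, 25, 251] [[194.0, 45.0], [203.0, 31.0], [232.0, 49.0], [223.0, 63.0]] [[442.1, 315.9], [449.9, 325.0], [470.5, 311.6], [462.7, 302.2]]
[380, 62, 33, 23, 320] [[376.0, 74.0], [401.0, 55.0], [414.0, 72.0], [388.0, 91.0]] [[581.2, 288.3], [600.8, 301.1], [611.1, 288.3], [591.4, 275.1]]
0.67 [[261.0, 304.0], [263.0, 85.0], [388.0, 86.0], [386.0, 306.0]] [[499.1, 156.1], [512.0, 272.6], [570.6, 269.2], [569.9, 152.1]]
```

View pics/w6.png

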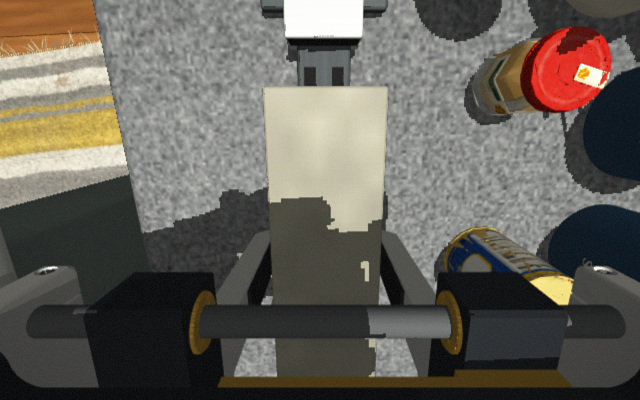

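```bash
python3 - <<'E'
from h import *
p=snap('wrist')
for q in((285,38),(362,38),(297,86),(351,86)): print(np.round(ray(p,*q,57 if q[1]==38 else 30),1))
# top cam: white jaws
t=snap('top'); g=t['pixels'].min(axis=2)
for (a,b,c,d,z) in((185,235,180,215,57),(185,235,265,300,57)):
    m=(g[a:b,c:d]>170).astype(np.uint8); n,l,s,ce=cv2.connectedComponentsWithStats(m)
    for i in range(1,n):
        if s[i,4]>40: print(s[i],np.round(ray(t,*(ce[i]+[c,a]),z),1),[np.round(ray(t,*(q+np.array([c,a])),z)[:2],1).tolist() for q in cv2.boxPoints(cv2.minAreaRect(np.argwhere(l==i)[:,::-1].astype(np.int32)))])
E
```

```text
[512.9 318.1  57. ]
[572.  315.4  57. ]
[517.5 285.9  30. ]
[564.9 283.7  30. ]
[ 0  0  8 20 88] [588.8 376.4  57. ] [[615.4, 387.7], [616.3, 366.9], [556.1, 361.6], [555.2, 382.4]]
[  0  33  11  17 104] [481.8 370.3  57. ] [[513.0, 382.0], [512.6, 351.2], [463.7, 349.7], [464.0, 380.4]]
[  0   0  35  37 668] [573.3  65.7  57. ] [[611.8, 121.3], [610.4, 16.1], [499.2, 16.4], [500.5, 120.4]]
[ 20  31  15  19 126] [476.4  30.1  57. ] [[515.1, 59.2], [514.5, 16.4], [459.7, 16.5], [460.2, 59.1]]
```

```bash
python3 -m crank '[{"offset":[-0.001,0.004,-0.02],"spin":0},{"offset":[-0.001,0.004,-0.04],"spin":0},{"offset":[-0.001,0.004,-0.06],"spin":0},{"offset":[-0.001,0.004,-0.075],"spin":0},{"offset":[-0.001,0.004,-0.086],"spin":0},{"offset":[-0.001,0.004,-0.094],"spin":0},{"offset":[-0.001,0.004,-0.1],"spin":0},{"offset":[-0.001,0.004,-0.1],"spin":0}]'
```

```text
clock: 15.32
eef_pos: [536.3, 185.5, 36.3]
eef_rot: [-3.141, 0.001, 1.524]
wrist_force: [-1.1, 0.3, -6.0]
finger_gap: 59.9
```

```bash
python3 -m crank '[{"offset":[0,0,-0.001],"spin":0},{"offset":[0,0,-0.002],"spin":0},{"offset":[0,0,-0.002],"spin":0},{"offset":[0,0,-0.002],"spin":0},{"offset":[0,0,-0.002],"spin":0},{"offset":[0,0,-0.002],"spin":0},{"offset":[0,0,-0.002],"spin":0},{"offset":[0,0,-0.002],"spin":0}]'
```

```text
clock: 15.98
eef_pos: [536.3, 185.5, 34.4]
eef_rot: [-3.141, 0.001, 1.524]
wrist_force: [0.4, 0.2, -5.8]
finger_gap: 59.3
```

```bash
python3 -m crank '[{"offset":[0,0,-0.001],"spin":0},{"offset":[0,0,-0.0015],"spin":0},{"offset":[0,0,-0.002],"spin":0},{"offset":[0,0,-0.002],"spin":0},{"offset":[0,0,-0.002],"spin":0},{"offset":[0,0,-0.002],"spin":0},{"offset":[0,0,-0.002],"spin":0},{"offset":[0,0,-0.002],"spin":0}]'
```

```text
clock: 16.65
eef_pos: [536.5, 185.6, 34.0]
eef_rot: [3.142, 0.001, 1.524]
wrist_force: [-7.5, -3.0, 14.6]
finger_gap: 59.7
```

```bash
python3 -m crank '[{"offset":[0,0,0],"spin":0},{"offset":[0,0,0],"spin":0},{"offset":[0,0,0],"spin":0},{"offset":[0,0,0],"spin":0},{"offset":[0,0,0.002],"spin":0},{"offset":[0,0,0.02],"spin":0},{"offset":[0,0,0.05],"spin":0},{"offset":[0,0,0.085],"spin":0}]' 0.9 
python3 -m crank '[{"offset":[0,-0.02,0.02],"spin":0},{"offset":[-0.01,-0.06,0.04],"spin":0},{"offset":[-0.02,-0.1,0.06],"spin":0},{"offset":[-0.025,-0.135,0.08],"spin":0},{"offset":[-0.03,-0.17,0.09],"spin":0},{"offset":[-0.035,-0.205,0.1],"spin":0},{"offset":[-0.035,-0.235,0.1],"spin":0},{"offset":[-0.035,-0.235,0.1],"spin":0}]' 0
python3 - <<'E'
from h import *
st()
p=snap('wrist','w7.png')
for k in('holder','stone_center','slide_jaw','sprung_jaw','pointer','mark'):
    for d in manip.search_frame(p,k)[:1]: print(k,round(d['conf'],2),np.round(d['location'],0),np.round(proj(p,d['location']),0))
E
```

```text
clock: 17.32
eef_pos: [535.6, 185.3, 118.6]
eef_rot: [-3.138, 0.002, 1.524]
wrist_force: [0.1, -0.0, 0.4]
finger_gap: 84.6
clock: 17.98
eef_pos: [500.5, -53.9, 219.6]
eef_rot: [-3.14, 0.003, 1.521]
wrist_force: [-0.8, 0.6, 0.2]
finger_gap: 34.5
clock 17.983
joints [-0.178  0.185  1.63  -0.003  1.327 -0.127]
eef_pos [500.511 -53.863 219.561]
eef_rot [-3.140e+00  3.000e-03  1.521e+00]
wrist_force [-0.834  0.562  0.181]
finger_gap 34.496
holder 0.67 [525.  63.  48.] [343.  78.]
stone_center 0.55 [532. 111.  62.] [349.  24.]
slide_jaw 0.63 [ 725. -170.   56.] [512. 271.]
sprung_jaw 0.94 [530.  71.  51.] [347.  69.]
pointer 0.93 [526.  73.  52.] [343.  67.]
mark 0.69 [528.  71.  52.] [345.  69.]
```

View pics/w7.png

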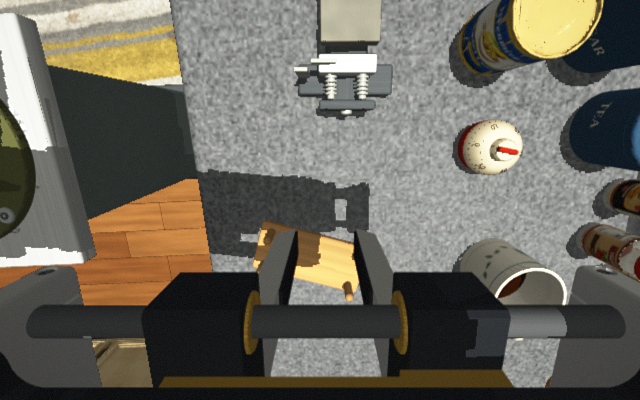

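The picture shows the stone lying on the beam behind the sprung jaw (top middle, around (350,20)). The pointer fin is at about (318,61) and the mark at about (300,72), not yet in line, as expected. I'll work out a numeric rectified view from here on, because few pictures are left.

```bash
python3 - <<'E'
from h import *
p=snap('wrist')
T=np.array(p['hand_eye']); print(np.round(T,3).tolist(),p['fx'],p['fy'],p['cx'],p['cy'])
C=np.linalg.inv(ext(p)); print('cam',np.round(C[:3,3],0),'fwd',np.round(C[:3,2],3))
E
```

```text
[[0.0, -0.967, -0.254, 73.527], [1.0, 0.0, -0.0, -0.072], [0.0, -0.254, 0.967, -180.35], [0.0, 0.0, 0.0, 1.0]] 307.16190060963555 307.16190060963555 325.3855414405107 201.7647597714226
cam [505.  25. 399.] fwd [-0.015 -0.256 -0.967]
```

```bash
python3 -m crank '[{"offset":[-0.003,0.01,-0.02],"spin":0},{"offset":[-0.006,0.02,-0.04],"spin":0},{"offset":[-0.01,0.03,-0.06],"spin":0},{"offset":[-0.012,0.04,-0.08],"spin":0},{"offset":[-0.012,0.05,-0.1],"spin":0},{"offset":[-0.012,0.056,-0.12],"spin":0},{"offset":[-0.012,0.056,-0.132],"spin":0},{"offset":[-0.012,0.056,-0.132],"spin":0}]' 0
cat > rect.py <<'E'
from h import *
YAW=np.radians(-2.7); U=np.array([np.cos(YAW),np.sin(YAW)]); V=np.array([-np.sin(YAW),np.cos(YAW)])
O=np.array([536.8,201.5])  # holder origin guess (refined later)
def w(hx,hy): return O+hx*U+hy*V
def rect(p,x0,x1,y0,y1,z,s=4):
    # rows: -hy downward ; cols: hx ; s px per mm
    q=np.float32([proj(p,[*w(x,y),z]) for x,y in((x0,y1),(x1,y1),(x1,y0),(x0,y0))])
    d=np.float32([[0,0],[(x1-x0)*s,0],[(x1-x0)*s,(y1-y0)*s],[0,(y1-y0)*s]])
    return cv2.warpPerspective(p['pixels'],cv2.getPerspectiveTransform(q,d),(int((x1-x0)*s),int((y1-y0)*s)),flags=cv2.INTER_CUBIC)
E
python3 - <<'E'
from rect import *
st(); p=snap('wrist','w8.png')
im=rect(p,-65,45,-160,-60,66,5)
for x in range(-60,45,10): cv2.line(im,(int((x+65)*5),0),(int((x+65)*5),8 if x else 20),(255,0,0),1)
for y in range(-150,-60,10): cv2.line(im,(0,int((-60-y)*5)),(8 if y!=-130 else 20,int((-60-y)*5)),(255,0,0),1)
raw=p['pixels'][60:190,230:430]
cv2.imwrite('pics/v5.png',cv2.cvtColor(im,cv2.COLOR_RGB2BGR))
E
```

```text
clock: 19.05
eef_pos: [487.4, 8.1, 84.2]
eef_rot: [-3.134, 0.002, 1.527]
wrist_force: [-0.3, -0.9, 0.4]
finger_gap: 0.3
clock 19.05
joints [-0.057  0.31   1.816 -0.003  1.024 -0.012]
eef_pos [487.418   8.099  84.213]
eef_rot [-3.134e+00  2.000e-03  1.527e+00]
wrist_force [-0.336 -0.92   0.44 ]
finger_gap 0.299
```

View pics/v5.png

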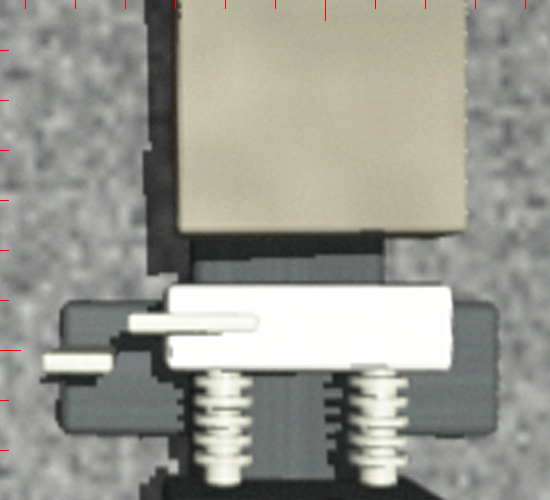

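The rectified crop at 5 px/mm shows the pointer at row 322 and the mark at row 361. That is 7.8 mm apart, matching the 8 mm at rest. The stone lies straight and about 2 mm off the jaw centre, with a 10 mm gap to the sprung jaw. Next I'll go behind the push plate.

```bash
cat >> rect.py <<'E'
def rem(p):
    im=rect(p,-65,45,-160,-60,66,5).min(axis=2).astype(float); r={}
    for n,a,b in(('ptr',132,158),('mark',50,105)):
        pr=im[250:470,a:b].mean(axis=1); k=np.where(pr>150)[0]; wt=np.clip(pr-110,0,None)*(pr>150)
        r[n]=(250+(wt*np.arange(220)).sum()/wt.sum(), k.min()+250,k.max()+250)
    print(r,'remaining mm',round((r['mark'][0]-r['ptr'][0])/5,2))
    # stone end (tan, low blue) rows at columns
    c=rect(p,-65,45,-160,-60,66,5)[:,:,:].astype(int)
    print('white jaw inner edge rows',[int(np.where(c[200:,x].min(axis=1)>225)[0][0]+200) for x in(180,240,300,360,420)],
     'stone end rows',[int(np.where(c[:,x].min(axis=1)<110)[0][0]) if (c[:,x].min(axis=1)<110).any() else -1 for x in(200,240,300,360,420)])
E
python3 - <<'E'
from rect import *
rem(snap('wrist'))
E
python3 -m crank '[{"offset":[0,0.005,0.035],"spin":0},{"offset":[0.005,0.03,0.065],"spin":0},{"offset":[0.01,0.065,0.085],"spin":0},{"offset":[0.015,0.1,0.1],"spin":0},{"offset":[0.02,0.14,0.11],"spin":0},{"offset":[0.025,0.18,0.11],"spin":0},{"offset":[0.03,0.22,0.11],"spin":0},{"offset":[0.035,0.26,0.11],"spin":0}]'
python3 -m crank '[{"offset":[0.005,0.04,0],"spin":0},{"offset":[0.01,0.08,0],"spin":0},{"offset":[0.015,0.12,0],"spin":0},{"offset":[0.022,0.155,0],"spin":0},{"offset":[0.024,0.165,-0.02],"spin":0},{"offset":[0.024,0.165,-0.055],"spin":0},{"offset":[0.024,0.165,-0.09],"spin":0},{"offset":[0.024,0.165,-0.115],"spin":0}]'
```

```text
{'ptr': (np.float64(327.88059485351454), np.int64(276), np.int64(469)), 'mark': (np.float64(359.46205435654633), np.int64(250), np.int64(469))} remaining mm 6.32
white jaw inner edge rows [288, 287, 287, 287, 287] stone end rows [232, 232, 231, 230, 228]
clock: 19.82
eef_pos: [523.9, 269.7, 198.7]
eef_rot: [-3.14, 0.001, 1.526]
wrist_force: [0.3, -0.4, -0.2]
finger_gap: 0.5
clock: 20.48
eef_pos: [547.4, 434.6, 81.8]
eef_rot: [-3.139, 0.002, 1.527]
wrist_force: [0.2, -0.4, -0.4]
finger_gap: 0.5
```

```bash
python3 -m crank '[{"offset":[0,-0.004,-0.003],"spin":0},{"offset":[0,-0.008,-0.006],"spin":0},{"offset":[0,-0.012,-0.01],"spin":0},{"offset":[0,-0.016,-0.01],"spin":0},{"offset":[0,-0.02,-0.01],"spin":0},{"offset":[0,-0.024,-0.01],"spin":0},{"offset":[0,-0.028,-0.01],"spin":0},{"offset":[0,-0.03,-0.01],"spin":0}]' 0 40
python3 -m crank '[{"offset":[0,-0.003,0],"spin":0},{"offset":[0,-0.006,0],"spin":0},{"offset":[0,-0.009,0],"spin":0},{"offset":[0,-0.012,0],"spin":0},{"offset":[0,-0.015,0],"spin":0},{"offset":[0,-0.018,0],"spin":0},{"offset":[0,-0.021,0],"spin":0},{"offset":[0,-0.022,0],"spin":0}]'
python3 -m crank '[{"offset":[0,-0.003,0],"spin":0},{"offset":[0,-0.006,0],"spin":0},{"offset":[0,-0.009,0],"spin":0},{"offset":[0,-0.012,0],"spin":0},{"offset":[0,-0.015,0],"spin":0},{"offset":[0,-0.018,0],"spin":0},{"offset":[0,-0.020,0],"spin":0},{"offset":[0,-0.020,0],"spin":0}]'
```

```text
clock: 21.15
eef_pos: [547.6, 404.1, 72.5]
eef_rot: [-3.14, 0.001, 1.527]
wrist_force: [-0.1, 0.5, -0.9]
finger_gap: 0.7
clock: 21.82
eef_pos: [547.3, 382.6, 72.8]
eef_rot: [-3.14, -0.0, 1.527]
wrist_force: [-2.8, 8.1, 1.1]
finger_gap: 0.5
clock: 22.48
eef_pos: [546.6, 363.1, 72.8]
eef_rot: [-3.139, -0.001, 1.527]
wrist_force: [-4.8, 7.1, 0.3]
finger_gap: 0.7
```

```bash
python3 -m crank '[{"offset":[0,-0.002,0],"spin":0},{"offset":[0,-0.004,0],"spin":0},{"offset":[0,-0.006,0],"spin":0},{"offset":[0,-0.008,0],"spin":0},{"offset":[0,-0.010,0],"spin":0},{"offset":[0,-0.012,0],"spin":0},{"offset":[0,-0.012,0],"spin":0},{"offset":[0,-0.012,0],"spin":0}]'
python3 - <<'E'
from h import *
f=[]
for i in range(6):
    t=snap('top','t4.png' if i==0 else None); f.append(manip.read_state()['wrist_force'])
print(np.round(np.mean(f,0),2)); 
for k in('slide_jaw','jaw_face','stone_center','push_plate'):
    for d in manip.search_frame(t,k)[:1]: print(k,round(d['conf'],2),np.round(d['location'],0),np.round(proj(t,d['location']),0))
g=t['pixels'].astype(int)
for r in(205,208,211): print(r,[int(x) for x in g[r,180:290].min(axis=1)])
E
```

```text
clock: 23.15
eef_pos: [546.1, 351.8, 72.7]
eef_rot: [-3.138, -0.002, 1.527]
wrist_force: [-3.3, 7.5, -0.0]
finger_gap: 0.6
[-3.49  7.06  0.73]
slide_jaw 0.78 [538. 307.  59.] [204. 210.]
jaw_face 0.72 [532.  92.  47.] [275. 211.]
stone_center 0.95 [533. 181.  58.] [245. 211.]
push_plate 0.6 [542. 336.  72.] [194. 208.]
205 [57, 58, 59, 59, 60, 61, 59, 57, 89, 146, 150, 127, 118, 119, 120, 120, 120, 123, 117, 125, 120, 125, 130, 147, 155, 155, 156, 156, 157, 156, 157, 157, 121, 94, 99, 124, 131, 151, 192, 201, 201, 201, 201, 201, 199, 198, 196, 195, 195, 195, 196, 198, 199, 199, 199, 199, 199, 197, 197, 197, 197, 196, 196, 196, 196, 197, 197, 197, 198, 198, 197, 196, 194, 194, 194, 195, 196, 194, 191, 190, 191, 193, 194, 195, 196, 196, 196, 196, 196, 193, 192, 191, 193, 138, 115, 126, 118, 255, 255, 255, 255, 255, 232, 166, 148, 143, 180, 170, 161, 175]
208 [56, 58, 59, 59, 60, 62, 62, 61, 110, 153, 144, 124, 119, 119, 120, 120, 120, 116, 104, 99, 101, 102, 129, 149, 154, 156, 155, 156, 158, 157, 157, 152, 116, 93, 106, 125, 129, 130, 130, 190, 204, 204, 202, 200, 198, 196, 195, 194, 
[... 151 characters left out ...]
91, 190, 191, 193, 195, 196, 196, 196, 194, 194, 194, 194, 193, 192, 201, 148, 77, 139, 158, 255, 255, 255, 255, 255, 227, 181, 183, 178, 184, 193, 189, 161]
211 [75, 57, 58, 60, 61, 61, 63, 63, 109, 152, 138, 121, 119, 120, 119, 120, 120, 113, 102, 99, 101, 103, 149, 158, 155, 156, 156, 157, 157, 157, 159, 138, 103, 94, 115, 126, 127, 128, 130, 131, 155, 195, 205, 203, 201, 200, 200, 198, 196, 195, 195, 196, 197, 198, 197, 195, 194, 192, 192, 193, 194, 196, 196, 197, 197, 197, 197, 198, 198, 198, 196, 195, 195, 196, 197, 196, 196, 194, 191, 191, 192, 193, 195, 197, 196, 195, 196, 196, 196, 197, 197, 196, 183, 127, 78, 142, 170, 255, 255, 255, 255, 255, 225, 95, 142, 157, 157, 157, 156, 156]
```

```bash
python3 - <<'E'
from h import *
t=snap('top')
for n,u,z in(('jaw in',211.8,57),('stone a',214.0,60),('stone b',273.3,60),('sprung in',276.8,57)): print(n,np.round(ray(t,u+.0,208,z),1))
E
```

```text
jaw in [542.6 284.7  57. ]
stone a [542.2 277.1  60. ]
stone b [539.8  94.8  60. ]
sprung in [540.   84.4  57. ]
```

```bash
python3 -m crank '[{"offset":[0,-0.003,0],"spin":0},{"offset":[-0.001,-0.006,0],"spin":0},{"offset":[-0.001,-0.009,0],"spin":0},{"offset":[-0.001,-0.012,0],"spin":0},{"offset":[-0.001,-0.015,0],"spin":0},{"offset":[-0.001,-0.018,0],"spin":0},{"offset":[-0.001,-0.018,0],"spin":0},{"offset":[-0.001,-0.018,0],"spin":0}]'
cat > topm.py <<'E'
from h import *
f=[]
for i in range(5):
    t=snap('top','t5.png' if i==0 else None); f.append(manip.read_state()['wrist_force'])
print(np.round(np.mean(f,0),2))
g=t['pixels'].astype(int)
for r in(205,208,211): print(r,[int(x) for x in g[r,200:230].min(axis=1)],[int(x) for x in g[r,268:290].min(axis=1)])
E
python3 topm.py
```

```text
clock: 24.37
eef_pos: [544.9, 334.7, 72.8]
eef_rot: [-3.138, -0.004, 1.527]
wrist_force: [0.0, 9.3, -0.1]
finger_gap: 0.4
[-0.43  9.12 -1.01]
205 [124, 123, 129, 122, 122, 123, 123, 146, 155, 155, 155, 156, 157, 156, 157, 156, 139, 129, 128, 128, 128, 128, 128, 150, 190, 199, 198, 197, 195, 195] [197, 196, 195, 193, 191, 194, 143, 103, 108, 255, 255, 255, 255, 255, 232, 166, 149, 143, 180, 170, 162, 175]
208 [123, 124, 123, 111, 102, 102, 129, 150, 155, 156, 156, 156, 157, 157, 157, 147, 134, 128, 128, 129, 129, 129, 129, 128, 148, 186, 196, 195, 194, 194] [194, 194, 193, 192, 191, 194, 139, 75, 136, 255, 255, 255, 255, 255, 227, 181, 182, 177, 184, 192, 189, 162]
211 [123, 123, 123, 109, 102, 102, 156, 160, 155, 156, 156, 157, 157, 157, 157, 141, 128, 127, 127, 128, 131, 131, 130, 130, 128, 150, 189, 199, 198, 195] [195, 196, 197, 197, 197, 206, 152, 78, 156, 255, 255, 255, 255, 255, 225, 95, 142, 157, 157, 157, 156, 156]
```

```bash
python3 -m crank '[{"offset":[0,-0.002,0],"spin":0},{"offset":[0,-0.004,0],"spin":0},{"offset":[0,-0.006,0],"spin":0},{"offset":[-0.001,-0.008,0],"spin":0},{"offset":[-0.001,-0.010,0],"spin":0},{"offset":[-0.001,-0.012,0],"spin":0},{"offset":[-0.001,-0.012,0],"spin":0},{"offset":[-0.001,-0.012,0],"spin":0}]'
python3 topm.py
```

```text
clock: 25.28
eef_pos: [544.1, 323.8, 73.0]
eef_rot: [-3.139, -0.006, 1.528]
wrist_force: [2.6, 10.4, -2.3]
finger_gap: 0.3
[ 2.47  9.98 -2.25]
205 [134, 124, 125, 124, 125, 125, 129, 125, 129, 142, 152, 156, 156, 156, 157, 157, 156, 157, 148, 135, 130, 129, 129, 128, 128, 129, 151, 191, 200, 198] [196, 196, 196, 196, 195, 194, 192, 191, 193, 202, 255, 255, 255, 255, 255, 219, 170, 188, 163, 159, 165, 161]
208 [130, 123, 124, 124, 125, 124, 120, 109, 103, 139, 153, 156, 156, 156, 157, 157, 157, 157, 142, 130, 129, 129, 129, 130, 130, 130, 129, 128, 147, 186] [196, 196, 194, 194, 194, 193, 192, 191, 199, 229, 255, 255, 255, 255, 255, 220, 166, 170, 171, 181, 181, 206]
211 [130, 124, 124, 124, 124, 124, 117, 106, 106, 145, 156, 155, 156, 157, 157, 157, 158, 158, 139, 127, 126, 128, 129, 131, 131, 131, 130, 130, 129, 149] [196, 196, 196, 195, 196, 197, 196, 196, 181, 255, 255, 255, 255, 255, 255, 182, 86, 140, 156, 157, 157, 156]
```

```bash
python3 -m crank '[{"offset":[0,-0.001,0],"spin":0},{"offset":[0,-0.002,0],"spin":0},{"offset":[0,-0.003,0],"spin":0},{"offset":[0,-0.004,0],"spin":0},{"offset":[0,-0.004,0],"spin":0},{"offset":[0,-0.004,0],"spin":0},{"offset":[0,-0.004,0],"spin":0},{"offset":[0,-0.004,0],"spin":0}]'
python3 topm.py
python3 -m crank '[{"offset":[0,0.006,0],"spin":0},{"offset":[0,0.012,0],"spin":0},{"offset":[0,0.02,0],"spin":0},{"offset":[0,0.03,0],"spin":0},{"offset":[0,0.045,0.01],"spin":0},{"offset":[0,0.055,0.03],"spin":0},{"offset":[0,0.055,0.065],"spin":0},{"offset":[0,0.055,0.1],"spin":0}]'
python3 -m crank '[{"offset":[0,-0.02,0.02],"spin":0},{"offset":[-0.005,-0.055,0.02],"spin":0},{"offset":[-0.01,-0.095,0.02],"spin":0},{"offset":[-0.015,-0.135,0.02],"spin":0},{"offset":[-0.02,-0.175,0.02],"spin":0},{"offset":[-0.025,-0.215,0.02],"spin":0},{"offset":[-0.03,-0.255,0.02],"spin":0},{"offset":[-0.035,-0.295,0.01],"spin":0}]'
```

```text
clock: 26.2
eef_pos: [544.1, 321.1, 73.0]
eef_rot: [-3.14, -0.008, 1.528]
wrist_force: [0.3, 11.4, -1.5]
finger_gap: 0.1
[ 0.7  11.04 -2.2 ]
205 [143, 134, 124, 124, 125, 125, 127, 130, 130, 134, 150, 156, 156, 157, 157, 158, 157, 157, 158, 141, 130, 130, 130, 128, 128, 129, 129, 150, 189, 199] [196, 196, 196, 196, 196, 195, 193, 192, 191, 147, 255, 255, 255, 255, 255, 228, 177, 148, 153, 183, 179, 160]
208 [144, 132, 124, 124, 125, 125, 124, 118, 107, 118, 146, 155, 156, 156, 157, 157, 157, 158, 152, 137, 129, 129, 129, 130, 130, 130, 129, 129, 127, 181] [196, 195, 194, 194, 194, 193, 192, 191, 196, 152, 255, 255, 255, 255, 255, 226, 167, 186, 183, 174, 196, 204]
211 [133, 129, 125, 125, 125, 125, 125, 115, 105, 129, 150, 156, 156, 156, 157, 157, 158, 158, 146, 131, 126, 127, 128, 130, 132, 131, 131, 130, 129, 129] [196, 196, 196, 196, 196, 196, 197, 196, 199, 156, 255, 255, 255, 255, 255, 222, 88, 140, 156, 157, 156, 156]
clock: 27.12
eef_pos: [543.2, 376.5, 173.0]
eef_rot: [-3.138, -0.007, 1.529]
wrist_force: [0.9, -0.2, 0.3]
finger_gap: 0.4
clock: 27.78
eef_pos: [508.3, 79.9, 184.5]
eef_rot: [-3.14, -0.006, 1.53]
wrist_force: [1.7, -0.1, 1.1]
finger_gap: 0.9
```

```bash
python3 -m crank '[{"offset":[-0.008,-0.03,0],"spin":0},{"offset":[-0.015,-0.06,-0.01],"spin":0},{"offset":[-0.021,-0.072,-0.03],"spin":0},{"offset":[-0.021,-0.072,-0.05],"spin":0},{"offset":[-0.021,-0.072,-0.07],"spin":0},{"offset":[-0.021,-0.072,-0.09],"spin":0},{"offset":[-0.021,-0.072,-0.1],"spin":0},{"offset":[-0.021,-0.072,-0.1],"spin":0}]'
cat > rem2.py <<'E'
from rect import *
def go(f):
    p=snap('wrist',f); im=rect(p,-65,45,-160,-60,66,5); g=im.min(axis=2).astype(float); c={}
    cv2.imwrite('pics/r_'+f,cv2.cvtColor(im,cv2.COLOR_RGB2BGR))
    m=(g[280:420,20:160]>195).astype(np.uint8)
    for n,a,b in(('ptr',135,158),('mark',55,100)):
        pr=g[290:420,a:b].mean(axis=1); k=np.where(pr>195)[0]; print(n,(k+290).tolist()); c[n]=k.mean()+290
    print('remaining',(c['mark']-c['ptr'])/5)
    print('stone right edge / left edge col at rows',[(r,int(np.abs(np.diff(g[r,120:230])).argmax()+120),int(np.abs(np.diff(g[r,430:500])).argmax()+430)) for r in(30,80,130,180,220)])
    print('col 300 profile',g[230:300:3,300].astype(int).tolist(), 'col 420',g[230:300:3,420].astype(int).tolist())
E
python3 -c "
from rem2 import *
st(); go('w9.png')"
```

```text
clock: 28.45
eef_pos: [486.3, 8.0, 82.8]
eef_rot: [-3.137, -0.006, 1.53]
wrist_force: [-0.9, -0.2, 0.1]
finger_gap: 0.4
clock 28.45
joints [-0.062  0.308  1.822  0.007  1.017 -0.025]
eef_pos [486.323   8.027  82.765]
eef_rot [-3.137 -0.006  1.53 ]
wrist_force [-0.945 -0.239  0.134]
finger_gap 0.435
ptr [328, 329, 330, 331, 332, 333, 334, 335, 336, 337, 338, 339, 340, 341, 342, 343]
mark [355, 356, 357, 358, 359, 360, 361, 362, 363, 364, 365, 366, 367, 368, 369]
remaining 5.3
stone right edge / left edge col at rows [(30, 142, 461), (80, 174, 465), (130, 138, 497), (180, 177, 466), (220, 142, 460)]
col 300 profile [168, 165, 165, 163, 164, 165, 165, 166, 167, 167, 165, 164, 166, 166, 165, 165, 163, 162, 163, 165, 160, 145, 85, 100] col 420 [164, 162, 161, 160, 160, 162, 160, 158, 159, 157, 158, 158, 159, 158, 158, 155, 158, 158, 157, 158, 154, 104, 83, 113]
```

```bash
python3 -m crank '[{"offset":[0,0.005,0.035],"spin":0},{"offset":[0.005,0.03,0.065],"spin":0},{"offset":[0.01,0.065,0.085],"spin":0},{"offset":[0.015,0.1,0.1],"spin":0},{"offset":[0.02,0.14,0.1],"spin":0},{"offset":[0.025,0.18,0.1],"spin":0},{"offset":[0.03,0.22,0.1],"spin":0},{"offset":[0.035,0.26,0.1],"spin":0}]'
python3 -m crank '[{"offset":[0.01,0.04,0],"spin":0},{"offset":[0.02,0.08,0],"spin":0},{"offset":[0.022,0.105,-0.01],"spin":0},{"offset":[0.022,0.105,-0.035],"spin":0},{"offset":[0.022,0.105,-0.07],"spin":0},{"offset":[0.022,0.105,-0.1],"spin":0},{"offset":[0.022,0.105,-0.11],"spin":0},{"offset":[0.022,0.105,-0.11],"spin":0}]'
```

```text
clock: 29.17
eef_pos: [522.2, 270.4, 186.2]
eef_rot: [-3.141, -0.007, 1.53]
wrist_force: [0.5, -0.7, -0.2]
finger_gap: 0.7
clock: 29.83
eef_pos: [543.4, 375.1, 74.9]
eef_rot: [-3.138, -0.005, 1.53]
wrist_force: [-0.1, 0.2, -0.1]
finger_gap: 0.6
```

```bash
python3 -m crank '[{"offset":[0,-0.007,0],"spin":0},{"offset":[0,-0.014,0],"spin":0},{"offset":[0,-0.021,0],"spin":0},{"offset":[0,-0.028,0],"spin":0},{"offset":[0,-0.035,0],"spin":0},{"offset":[0,-0.042,0],"spin":0},{"offset":[0,-0.048,0],"spin":0},{"offset":[0,-0.05,0],"spin":0}]'
python3 -m crank '[{"offset":[0,-0.002,0],"spin":0},{"offset":[0,-0.004,0],"spin":0},{"offset":[0,-0.006,0],"spin":0},{"offset":[0,-0.008,0],"spin":0},{"offset":[0,-0.010,0],"spin":0},{"offset":[0,-0.010,0],"spin":0},{"offset":[0,-0.010,0],"spin":0},{"offset":[0,-0.010,0],"spin":0}]'
python3 topm.py | head -1
```

```text
clock: 30.5
eef_pos: [543.5, 325.2, 75.8]
eef_rot: [-3.139, -0.008, 1.53]
wrist_force: [-2.6, 9.8, 4.0]
finger_gap: 0.3
clock: 31.17
eef_pos: [543.1, 316.4, 76.2]
eef_rot: [-3.139, -0.01, 1.53]
wrist_force: [-2.1, 12.4, -1.3]
finger_gap: 0.7
[-2.08 12.44 -1.03]
```

```bash
python3 -m crank '[{"offset":[0,-0.001,0],"spin":0},{"offset":[0,-0.002,0],"spin":0},{"offset":[0,-0.003,0],"spin":0},{"offset":[0,-0.004,0],"spin":0},{"offset":[0,-0.004,0],"spin":0},{"offset":[0,-0.004,0],"spin":0},{"offset":[0,-0.004,0],"spin":0},{"offset":[0,-0.004,0],"spin":0}]'
python3 topm.py | head -1
python3 -m crank '[{"offset":[0,0.006,0],"spin":0},{"offset":[0,0.012,0],"spin":0},{"offset":[0,0.02,0],"spin":0},{"offset":[0,0.03,0],"spin":0},{"offset":[0,0.045,0.01],"spin":0},{"offset":[0,0.055,0.03],"spin":0},{"offset":[0,0.055,0.065],"spin":0},{"offset":[0,0.055,0.1],"spin":0}]'
python3 -m crank '[{"offset":[0,-0.02,0.015],"spin":0},{"offset":[-0.005,-0.055,0.015],"spin":0},{"offset":[-0.01,-0.095,0.015],"spin":0},{"offset":[-0.015,-0.135,0.015],"spin":0},{"offset":[-0.02,-0.175,0.015],"spin":0},{"offset":[-0.025,-0.215,0.015],"spin":0},{"offset":[-0.03,-0.255,0.015],"spin":0},{"offset":[-0.035,-0.295,0.01],"spin":0}]'

```

```text
clock: 32.08
eef_pos: [542.9, 313.7, 76.3]
eef_rot: [-3.139, -0.013, 1.531]
wrist_force: [-0.2, 13.5, -3.4]
finger_gap: 0.4
[ 0.47 12.94 -3.63]
clock: 33.0
eef_pos: [542.1, 368.8, 176.5]
eef_rot: [-3.137, -0.011, 1.531]
wrist_force: [-0.0, 0.3, 0.3]
finger_gap: 0.4
clock: 33.67
eef_pos: [506.8, 71.9, 187.5]
eef_rot: [-3.139, -0.011, 1.531]
wrist_force: [1.5, -0.7, 0.3]
finger_gap: 0.5
```

```bash
python3 -m crank '[{"offset":[-0.008,-0.03,0],"spin":0},{"offset":[-0.015,-0.06,-0.01],"spin":0},{"offset":[-0.02,-0.064,-0.03],"spin":0},{"offset":[-0.02,-0.064,-0.05],"spin":0},{"offset":[-0.02,-0.064,-0.07],"spin":0},{"offset":[-0.02,-0.064,-0.09],"spin":0},{"offset":[-0.02,-0.064,-0.104],"spin":0},{"offset":[-0.02,-0.064,-0.104],"spin":0}]'
python3 -c "
from rem2 import *
go('w10.png')"
```

```text
clock: 34.33
eef_pos: [485.3, 7.9, 81.1]
eef_rot: [-3.134, -0.011, 1.531]
wrist_force: [-0.4, 0.6, -0.3]
finger_gap: 0.6
ptr [346, 347, 348, 349, 350, 351, 352, 353, 354, 355, 356, 357, 358, 359, 360, 361]
mark [355, 356, 357, 358, 359, 360, 361, 362, 363, 364, 365, 366, 367, 368, 369]
remaining 1.7
stone right edge / left edge col at rows [(30, 142, 460), (80, 143, 459), (130, 137, 464), (180, 141, 460), (220, 173, 460)]
col 300 profile [165, 162, 163, 163, 162, 165, 164, 166, 166, 165, 165, 165, 164, 166, 166, 166, 164, 162, 165, 165, 166, 166, 163, 163] col 420 [160, 164, 165, 162, 163, 165, 163, 160, 158, 158, 159, 162, 160, 160, 161, 158, 160, 159, 158, 154, 160, 157, 155, 157]
```

```bash
python3 -m crank '[{"offset":[0,0.005,0.035],"spin":0},{"offset":[0.005,0.03,0.065],"spin":0},{"offset":[0.01,0.065,0.085],"spin":0},{"offset":[0.015,0.1,0.1],"spin":0},{"offset":[0.02,0.14,0.1],"spin":0},{"offset":[0.025,0.18,0.1],"spin":0},{"offset":[0.03,0.22,0.1],"spin":0},{"offset":[0.035,0.26,0.1],"spin":0}]'
python3 -m crank '[{"offset":[0.01,0.04,0],"spin":0},{"offset":[0.02,0.075,0],"spin":0},{"offset":[0.022,0.095,-0.01],"spin":0},{"offset":[0.022,0.095,-0.035],"spin":0},{"offset":[0.022,0.095,-0.07],"spin":0},{"offset":[0.022,0.095,-0.1],"spin":0},{"offset":[0.022,0.095,-0.107],"spin":0},{"offset":[0.022,0.095,-0.107],"spin":0}]'
python3 -m crank '[{"offset":[0,-0.007,0],"spin":0},{"offset":[0,-0.014,0],"spin":0},{"offset":[0,-0.021,0],"spin":0},{"offset":[0,-0.028,0],"spin":0},{"offset":[0,-0.035,0],"spin":0},{"offset":[0,-0.042,0],"spin":0},{"offset":[0,-0.046,0],"spin":0},{"offset":[0,-0.046,0],"spin":0}]'
```

```text
clock: 35.05
eef_pos: [521.1, 270.0, 184.7]
eef_rot: [-3.138, -0.012, 1.531]
wrist_force: [0.1, -0.9, 0.3]
finger_gap: 0.6
clock: 35.72
eef_pos: [542.6, 364.7, 77.0]
eef_rot: [-3.136, -0.01, 1.531]
wrist_force: [0.2, 0.5, 0.6]
finger_gap: 0.6
clock: 36.38
eef_pos: [542.8, 319.0, 78.4]
eef_rot: [-3.137, -0.013, 1.531]
wrist_force: [-3.1, 10.3, 4.5]
finger_gap: 0.4
```

```bash
python3 -m crank '[{"offset":[0,-0.002,-0.001],"spin":0},{"offset":[0,-0.004,-0.002],"spin":0},{"offset":[0,-0.006,-0.002],"spin":0},{"offset":[0,-0.0075,-0.002],"spin":0},{"offset":[0,-0.008,-0.002],"spin":0},{"offset":[0,-0.008,-0.002],"spin":0},{"offset":[0,-0.008,-0.002],"spin":0},{"offset":[0,-0.008,-0.002],"spin":0}]'
python3 topm.py | head -1
```

```text
clock: 37.05
eef_pos: [543.0, 312.6, 78.0]
eef_rot: [-3.139, -0.017, 1.531]
wrist_force: [-2.6, 13.3, 5.1]
finger_gap: 0.4
[-2.77 13.32  5.09]
```

```bash
python3 -m crank '[{"offset":[0,-0.001,0],"spin":0},{"offset":[0,-0.002,0],"spin":0},{"offset":[0,-0.003,0],"spin":0},{"offset":[0,-0.003,0],"spin":0},{"offset":[0,-0.003,0],"spin":0},{"offset":[0,-0.003,0],"spin":0},{"offset":[0,-0.003,0],"spin":0},{"offset":[0,-0.003,0],"spin":0}]'
python3 topm.py | head -1
```

```text
clock: 37.97
eef_pos: [542.8, 310.9, 78.5]
eef_rot: [-3.14, -0.02, 1.531]
wrist_force: [-1.1, 13.2, -0.8]
finger_gap: 0.6
[-0.77 13.22 -1.93]
```

```bash
python3 -m crank '[{"offset":[0,0.006,0],"spin":0},{"offset":[0,0.012,0],"spin":0},{"offset":[0,0.02,0],"spin":0},{"offset":[0,0.03,0],"spin":0},{"offset":[0,0.045,0.01],"spin":0},{"offset":[0,0.055,0.03],"spin":0},{"offset":[0,0.055,0.065],"spin":0},{"offset":[0,0.055,0.1],"spin":0}]'
python3 -m crank '[{"offset":[0,-0.02,0.015],"spin":0},{"offset":[-0.005,-0.055,0.015],"spin":0},{"offset":[-0.01,-0.095,0.015],"spin":0},{"offset":[-0.015,-0.135,0.015],"spin":0},{"offset":[-0.02,-0.175,0.015],"spin":0},{"offset":[-0.025,-0.215,0.015],"spin":0},{"offset":[-0.03,-0.255,0.015],"spin":0},{"offset":[-0.035,-0.295,0.01],"spin":0}]'
python3 -m crank '[{"offset":[-0.008,-0.03,0],"spin":0},{"offset":[-0.015,-0.055,-0.01],"spin":0},{"offset":[-0.02,-0.061,-0.03],"spin":0},{"offset":[-0.02,-0.061,-0.05],"spin":0},{"offset":[-0.02,-0.061,-0.07],"spin":0},{"offset":[-0.02,-0.061,-0.09],"spin":0},{"offset":[-0.02,-0.061,-0.104],"spin":0},{"offset":[-0.02,-0.061,-0.104],"spin":0}]'
python3 -c "
from rem2 import *
go('w11.png')"
```

```text
clock: 38.88
eef_pos: [542.2, 365.9, 179.0]
eef_rot: [-3.138, -0.019, 1.532]
wrist_force: [0.2, -0.1, 0.5]
finger_gap: 0.4
clock: 39.55
eef_pos: [506.8, 69.0, 190.1]
eef_rot: [-3.139, -0.019, 1.532]
wrist_force: [1.4, -0.3, 0.1]
finger_gap: 0.4
clock: 40.22
eef_pos: [485.4, 7.9, 83.9]
eef_rot: [-3.135, -0.019, 1.532]
wrist_force: [-0.6, -0.5, -0.5]
finger_gap: 0.1
ptr [359, 360, 361, 362, 363, 364, 365, 366, 367, 368, 369, 370, 371, 372, 373, 374]
mark [355, 356, 357, 358, 359, 360, 361, 362, 363, 364, 365, 366, 367, 368, 369]
remaining -0.9
stone right edge / left edge col at rows [(30, 142, 460), (80, 144, 460), (130, 138, 461), (180, 140, 459), (220, 174, 460)]
col 300 profile [159, 159, 158, 164, 162, 164, 161, 161, 163, 163, 165, 159, 163, 164, 163, 167, 163, 167, 164, 165, 166, 165, 167, 165] col 420 [164, 162, 161, 160, 162, 161, 162, 165, 163, 162, 162, 164, 160, 160, 159, 159, 161, 159, 160, 159, 155, 157, 158, 159]
```

```bash
python3 - <<'E'
import cv2,numpy as np
for f in('w9','w10','w11'):
    im=cv2.imread(f'pics/r_{f}.png').min(axis=2).astype(float)
    for n,a,b in(('ptrL',134,145),('ptrR',148,160),('markL',52,72),('markR',82,104)):
        pr=im[:,a:b].mean(axis=1); d=np.diff(pr[300:400]); 
        mid=(pr[300:400].max()+100)/2; k=np.where(pr[300:400]>mid)[0]; 
        i,j=k[0]+300,k[-1]+300
        e1=i-(pr[i]-mid)/(pr[i]-pr[i-1]); e2=j+(pr[j]-mid)/(pr[j]-pr[j+1])
        print(f,n,round(e1,1),round(e2,1),'c',round((e1+e2)/2,1),'max',pr[300:400].max().round())
raw=cv2.imread('pics/w8.png')
a=cv2.imread('pics/r_w11.png')
z=cv2.resize(a[330:400,30:200],None,fx=4,fy=4,interpolation=cv2.INTER_CUBIC)
o=np.zeros((600,700,3),np.uint8); o[:280,:680]=z; o[290:590,:330]=cv2.resize(a,(330,300))
w=cv2.imread('pics/w11.png')[:220,180:500]; o[290:530,340:689]=cv2.resize(w,(349,240)); cv2.imwrite('pics/v6.png',o)
E
```

```text
w9 ptrL 327.2 344.5 c 335.9 max 252.0
w9 ptrR 327.6 344.7 c 336.1 max 252.0
w9 markL 353.7 370.3 c 362.0 max 244.0
w9 markR 353.8 370.5 c 362.2 max 245.0
w10 ptrL 345.2 361.9 c 353.5 max 252.0
w10 ptrR 345.4 361.7 c 353.5 max 252.0
w10 markL 353.0 369.9 c 361.5 max 246.0
w10 markR 353.7 370.4 c 362.1 max 247.0
w11 ptrL 357.7 375.4 c 366.5 max 253.0
w11 ptrR 357.9 375.4 c 366.6 max 252.0
w11 markL 353.4 370.0 c 361.7 max 246.0
w11 markR 353.8 370.4 c 362.1 max 245.0
```

View pics/v6.png

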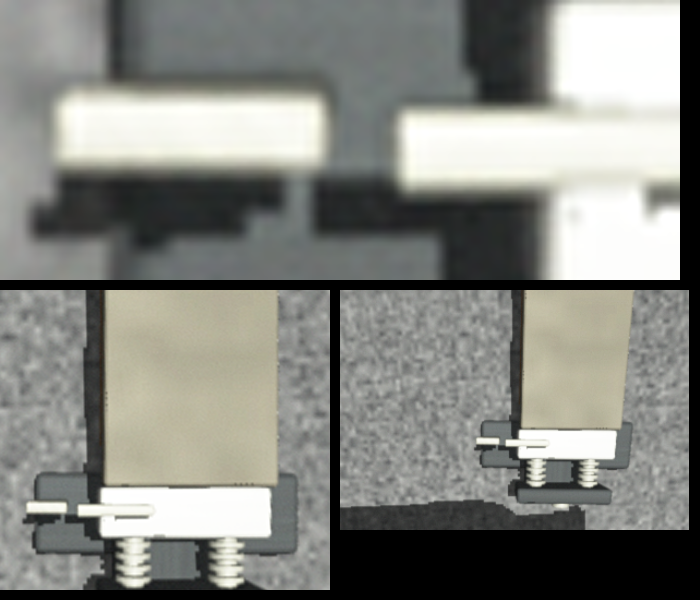

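The enlarged crop shows the pointer (right) about 4 px of 5 px/mm below the mark (left). That is 0.8–0.9 mm past, and the stone is straight and touching the jaw. There is time to mend this. I'll go between jaw and plate, above the jaw top, and ease the jaw back a fraction by the plate's inner face.

```bash
python3 -m crank '[{"offset":[0,0.005,0.035],"spin":0},{"offset":[0.005,0.03,0.065],"spin":0},{"offset":[0.01,0.065,0.085],"spin":0},{"offset":[0.015,0.1,0.1],"spin":0},{"offset":[0.02,0.14,0.1],"spin":0},{"offset":[0.025,0.18,0.1],"spin":0},{"offset":[0.03,0.22,0.1],"spin":0},{"offset":[0.035,0.26,0.1],"spin":0}]'
python3 -m crank '[{"offset":[0.01,0.02,0],"spin":0},{"offset":[0.018,0.03,0],"spin":0},{"offset":[0.018,0.031,-0.02],"spin":0},{"offset":[0.018,0.031,-0.05],"spin":0},{"offset":[0.018,0.031,-0.08],"spin":0},{"offset":[0.018,0.031,-0.105],"spin":0},{"offset":[0.018,0.031,-0.113],"spin":0},{"offset":[0.018,0.031,-0.113],"spin":0}]'
```

```text
clock: 40.93
eef_pos: [521.2, 270.0, 187.5]
eef_rot: [-3.139, -0.019, 1.532]
wrist_force: [0.9, -0.2, -0.4]
finger_gap: 0.5
clock: 41.6
eef_pos: [538.8, 300.7, 74.0]
eef_rot: [-3.137, -0.018, 1.532]
wrist_force: [-0.5, -0.4, 0.4]
finger_gap: 0.4
```

```bash
python3 -m crank '[{"offset":[0,0.001,0],"spin":0},{"offset":[0,0.002,0],"spin":0},{"offset":[0,0.003,0],"spin":0},{"offset":[0,0.004,0],"spin":0},{"offset":[0,0.005,0],"spin":0},{"offset":[0,0.006,0],"spin":0},{"offset":[0,0.006,0],"spin":0},{"offset":[0,0.006,0],"spin":0}]'
```

```text
clock: 42.27
eef_pos: [538.8, 306.8, 74.0]
eef_rot: [-3.137, -0.018, 1.532]
wrist_force: [0.6, -0.1, -0.3]
finger_gap: 0.6
```

```bash
python3 -m crank '[{"offset":[0,0.0005,0],"spin":0},{"offset":[0,0.001,0],"spin":0},{"offset":[0,0.0015,0],"spin":0},{"offset":[0,0.002,0],"spin":0},{"offset":[0,0.0025,0],"spin":0},{"offset":[0,0.0025,0],"spin":0},{"offset":[0,0.0025,0],"spin":0},{"offset":[0,0.0025,0],"spin":0}]'
```

```text
clock: 42.93
eef_pos: [538.8, 309.3, 74.0]
eef_rot: [-3.137, -0.018, 1.532]
wrist_force: [0.4, 0.3, -0.5]
finger_gap: 0.5
```

```bash
python3 -m crank '[{"offset":[0,0.0005,0],"spin":0},{"offset":[0,0.001,0],"spin":0},{"offset":[0,0.0015,0],"spin":0},{"offset":[0,0.0015,0],"spin":0},{"offset":[0,0.0015,0],"spin":0},{"offset":[0,0.0015,0],"spin":0},{"offset":[0,0.0015,0],"spin":0},{"offset":[0,0.0015,0],"spin":0}]'
```

```text
clock: 43.6
eef_pos: [538.8, 310.7, 74.0]
eef_rot: [-3.137, -0.018, 1.532]
wrist_force: [0.5, -2.1, 0.4]
finger_gap: 0.7
```

```bash
python3 -m crank '[{"offset":[0,0.0005,0],"spin":0},{"offset":[0,0.001,0],"spin":0},{"offset":[0,0.001,0],"spin":0},{"offset":[0,0.001,0],"spin":0},{"offset":[0,0.001,0],"spin":0},{"offset":[0,0.001,0],"spin":0},{"offset":[0,0.001,0],"spin":0},{"offset":[0,0.001,0],"spin":0}]'
```

```text
clock: 44.27
eef_pos: [538.8, 311.4, 74.0]
eef_rot: [-3.137, -0.018, 1.532]
wrist_force: [0.0, -5.4, 0.2]
finger_gap: 0.6
```

```bash
python3 -m crank '[{"offset":[0,0.0004,0],"spin":0},{"offset":[0,0.0008,0],"spin":0},{"offset":[0,0.0008,0],"spin":0},{"offset":[0,0.0008,0],"spin":0},{"offset":[0,0.0008,0],"spin":0},{"offset":[0,0.0008,0],"spin":0},{"offset":[0,0.0008,0],"spin":0},{"offset":[0,0.0008,0],"spin":0}]'
```

```text
clock: 44.93
eef_pos: [538.8, 312.0, 73.9]
eef_rot: [-3.137, -0.017, 1.532]
wrist_force: [-0.0, -5.4, 1.4]
finger_gap: 0.6
```

```bash
python3 -m crank '[{"offset":[0,-0.005,0],"spin":0},{"offset":[0,-0.01,0],"spin":0},{"offset":[0,-0.01,0.02],"spin":0},{"offset":[0,-0.01,0.055],"spin":0},{"offset":[0,-0.01,0.09],"spin":0},{"offset":[-0.005,-0.03,0.11],"spin":0},{"offset":[-0.01,-0.06,0.11],"spin":0},{"offset":[-0.015,-0.1,0.11],"spin":0}]'
python3 -m crank '[{"offset":[-0.005,-0.04,0],"spin":0},{"offset":[-0.01,-0.08,0],"spin":0},{"offset":[-0.02,-0.12,0],"spin":0},{"offset":[-0.03,-0.16,0],"spin":0},{"offset":[-0.038,-0.19,-0.01],"spin":0},{"offset":[-0.038,-0.2,-0.04],"spin":0},{"offset":[-0.038,-0.2,-0.075],"spin":0},{"offset":[-0.038,-0.2,-0.1],"spin":0}]'
python3 -c "
from rem2 import *
st(); go('w12.png')"
```

```text
clock: 45.6
eef_pos: [523.7, 212.3, 185.2]
eef_rot: [-3.14, -0.019, 1.534]
wrist_force: [0.9, -0.3, -0.2]
finger_gap: 0.4
clock: 46.27
eef_pos: [484.9, 11.4, 83.4]
eef_rot: [-3.14, -0.019, 1.532]
wrist_force: [0.6, 0.2, -1.0]
finger_gap: 0.6
clock 46.267
joints [-0.063  0.302  1.828  0.023  1.014 -0.036]
eef_pos [484.945  11.359  83.419]
eef_rot [-3.14  -0.019  1.532]
wrist_force [ 0.554  0.153 -1.036]
finger_gap 0.592
ptr [353, 354, 355, 356, 357, 358, 359, 360, 361, 362, 363, 364, 365, 366, 367, 368, 369]
mark [354, 355, 356, 357, 358, 359, 360, 361, 362, 363, 364, 365, 366, 367, 368, 369, 370]
remaining 0.2
stone right edge / left edge col at rows [(30, 140, 461), (80, 140, 497), (130, 136, 460), (180, 139, 459), (220, 175, 460)]
col 300 profile [161, 161, 161, 163, 165, 162, 161, 165, 162, 162, 162, 164, 165, 165, 163, 168, 166, 164, 164, 164, 164, 166, 164, 164] col 420 [161, 160, 162, 161, 161, 160, 160, 164, 163, 162, 156, 156, 158, 158, 160, 158, 161, 158, 159, 159, 158, 156, 155, 155]
```

```bash
python3 -c "
from rem2 import *
go('w13.png')"
python3 -m crank '[{"offset":[0,-0.01,0.03],"spin":0},{"offset":[0,-0.03,0.06],"spin":0},{"offset":[0,-0.06,0.09],"spin":0},{"offset":[0,-0.08,0.12],"spin":0},{"offset":[0,-0.08,0.13],"spin":0},{"offset":[0,-0.08,0.13],"spin":0},{"offset":[0,-0.08,0.13],"spin":0},{"offset":[0,-0.08,0.13],"spin":0}]'
python3 - <<'E'
from h import *
t=snap('top','t9.png')
for k in('honey_jar','food_tin','kitchen_timer','mug_a','stone_center','slide_jaw'):
    for d in manip.search_frame(t,k)[:1]: print(k,round(d['conf'],2),np.round(d['location'],0))
a=cv2.imread('pics/top0.png').astype(int)[130:185,150:420]; b=cv2.imread('pics/t9.png').astype(int)[130:185,150:420]
m=np.abs(a-b).max(axis=2)>60; print('changed px behind',m.sum(), np.argwhere(m)[:5]+[130,150])
manip.sign_off()
E
```

```text
ptr [353, 354, 355, 356, 357, 358, 359, 360, 361, 362, 363, 364, 365, 366, 367, 368, 369]
mark [354, 355, 356, 357, 358, 359, 360, 361, 362, 363, 364, 365, 366, 367, 368, 369]
remaining 0.1
stone right edge / left edge col at rows [(30, 140, 460), (80, 141, 491), (130, 136, 459), (180, 137, 458), (220, 173, 459)]
col 300 profile [160, 161, 160, 163, 160, 165, 163, 163, 161, 163, 163, 165, 165, 163, 166, 168, 167, 165, 165, 166, 166, 163, 164, 165] col 420 [163, 160, 160, 162, 161, 162, 162, 164, 162, 159, 158, 158, 159, 159, 158, 159, 156, 157, 159, 153, 157, 156, 160, 156]
clock: 47.03
eef_pos: [483.2, -66.9, 211.3]
eef_rot: [-3.132, -0.02, 1.534]
wrist_force: [-0.9, 0.6, 0.5]
finger_gap: 0.2
honey_jar 0.59 [705. 275.  84.]
food_tin 0.68 [692.  94. 104.]
kitchen_timer 0.54 [693. -21.  49.]
mug_a 0.55 [ 719. -192.   33.]
stone_center 0.64 [ 437. -511.   43.]
slide_jaw 0.83 [542. 298.  59.]
changed px behind 46 [[183 313]
 [183 314]
 [183 315]
 [183 316]
 [183 317]]
the job is handed in; nothing more can be done
```

The whetstone is clamped flat in the holder, backing down and honing face up, with the pointer lined up with the mark. I handed the job in at about 47 s.

- **Placing:** I took the 180 mm stone from the rack, tipped it flat on the worktop, gripped it across its width, laid it on the beam between the jaws and let go.
- **Clamping:** I nudged the sliding jaw up by its push plate in steps, checking the fins with the wrist camera.
- **Overshoot:** The last nudge took the pointer about 0.8–0.9 mm past the mark. I eased the jaw back about that much from the inner side of the push plate.
- **Last fin reading:** Pointer and mark were within 0.1–0.2 mm on two readings.
- **Stone and jaw contact:** The stone's end lies against the sprung jaw. It is straight and sits about 2 mm off the jaw centreline sideways.
- **Things behind:** The jar, tin, timer and mug read within 4 mm of where they started, which is the detector's own accuracy. About 46 pixels changed at the front edge of the strip I compared. I took these for the arm or its shadow and did not look further.
- **Failed check:** In the last overhead picture, the stone search returned the smaller look-alike instead of the clamped stone. The stone's final position therefore rests on the wrist views taken just before.

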